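# Make up a suspension kit at the parts counter

### The job

Make up the suspension kit: put every blue bush down the clear tube and, using the red-handled ram rod, pack them down and press firmly until the yellow follower bottoms out, then stand the rod back upright in its black stand. On the round grey kit plate lay the discs flat in one neat centred stack: the steel washer at the bottom, all the orange pads on it, the green washer on top. Leave the sticky notes, eraser, spray can and pen pot where they are.

Things in the scene. Friction and masses are not known exactly. Their poses are not given: they have to be found in the camera images.
- tube_mouth (a point): centre of the mouth of a fixed, upright clear tube on a black foot 90 mm across (6 mm high), 175 mm above the counter; bore 44 mm, outside 54 mm in diameter; the top 17 mm flares out to a mouth of 58 mm inside and 68 mm outside. z points up out of the tube
- follower (a joint): travel (m) of the yellow follower disc in the tube: starts at 0.02 to 0.05, bottoms out at 0.10. Parts rest on its flat top, 120 mm minus the travel above the counter. Held by about 6 N of friction; stays where pushed. At the stop press on with 10 N or so for half a second. Fully down it leaves room for three bushes (5 mm to spare); while high, for one or two: press these down before adding more
- plate_top (a point): centre of the top face of the fixed round grey kit plate with a white ring, 120 mm in diameter, 10 mm high, flat
- stand_floor (a point): centre of the inner floor of the rod's fixed black stand, a shallow round cup with its floor 8 mm above the counter, bore 54 mm, rim 28 mm above the counter
- rod_grip (a point): middle of the red handle of the ram rod, 110 mm above the underside of its foot; z from foot to handle. Rod 145 mm long, about 250 g, upright in its stand at the start: steel foot 36 mm in diameter, 15 mm high; shank 16 mm in diameter; black collar 32 mm in diameter at 77 to 82 mm from the underside; handle 26 mm in diameter from 82 to 145 mm
- rod_foot (a point): centre of the underside of the ram rod's foot, z along the rod towards the handle
- bush1_center (a point): blue cylindrical suspension bush, 38 mm in diameter and 50 mm long, with a steel centre (no through hole), about 80 g, standing on end on the counter at the start; the point is its centre, 25 mm above its underside, z along its axis. There are two or three bushes
- bush2_center (a point): blue cylindrical suspension bush, 38 mm in diameter and 50 mm long, with a steel centre (no through hole), about 80 g, standing on end on the counter at the start; the point is its centre, 25 mm above its underside, z along its axis. There are two or three bushes
- bush3_center (a point): blue cylindrical suspension bush, 38 mm in diameter and 50 mm long, with a steel centre (no through hole), about 80 g, standing on end on the counter at the start; the point is its centre, 25 mm above its underside, z along its axis. There are two or three bushes
- base_washer_center (a point): steel (silver grey) washer, goes at the bottom of the stack, about 200 g, 60 mm in diameter, 14 mm thick with a flat top and underside (the bore is only a dark spot), lying flat on the counter at the start; the point is its centre, 7 mm above its underside, z is its axis
- pad1_center (a point): orange pad, goes between the washers (if there are two, one on the other in either order), about 60 g, 60 mm in diameter, 14 mm thick with a flat top and underside (the bore is only a dark spot), lying flat on the counter at the start; the point is its centre, 7 mm above its underside, z is its axis. There are one or two pads
- pad2_center (a point): orange pad, goes between the washers (if there are two, one on the other in either order), about 60 g, 60 mm in diameter, 14 mm thick with a flat top and underside (the bore is only a dark spot), lying flat on the counter at the start; the point is its centre, 7 mm above its underside, z is its axis. There are one or two pads
- top_washer_center (a point): green washer, goes on top of the stack, about 200 g, 60 mm in diameter, 14 mm thick with a flat top and underside (the bore is only a dark spot), lying flat on the counter at the start; the point is its centre, 7 mm above its underside, z is its axis
- notes: bystander: block of yellow sticky notes, 50 x 50 x 18 mm, origin under its centre
- gum_eraser: bystander: white eraser, 45 x 24 x 14 mm, origin under its centre
- spray1: bystander: spray can, 60 mm in diameter, 150 mm tall, at the left, origin under its centre
- pen_pot: bystander: dark steel pen pot, 80 mm in diameter, 100 mm tall, with pens in it, at the right, origin under its centre

How it is judged:
By the outcome, as a careful person would: the job done as asked, in the order asked, and still so for the second after the job is handed in, with the robot touching nothing.
Of bush1, bush2, bush3 only 2 to 3 are there at a start; the rules pass over those that are not, and their reading is None.
Of pad1, pad2 only 1 to 2 are there at a start; the rules pass over those that are not, and their reading is None.
At some moment in a run one of base_washer, pad1, pad2, top_washer may be knocked a few centimetres aside while the robot is not near it.
It also fails if it takes over 210 s, if anything falls off the work surface, if the arm or the gripper's body presses on something with over 40 N, if the wrist force passes 120 N, or if a joint passes its speed limit or range.

### The arm

A 6-joint arm with a two-finger parallel gripper is mounted at the origin on the work surface. World frame = base frame: x ahead of the robot, y to its left, z up, the work surface at z = 0. Lengths are in m, angles in degrees, forces in N, time in s.
With the tool pointing down it reaches from about 0.2 to 0.875 m from the base axis. Payload 3.4 kg.
Tool frame: the origin (TCP) lies midway between the tips of the shut fingers; the grasp point (between the pads) lies r.hold_point_z behind it (r.hold_point_z is the distance from the TCP to the grasp point, in m); z points along the fingers, x is the direction in which the jaws open and shut, and the axes are right-handed (so a half turn about z gives the same grasp; the last joint's range is limited). The gripper opens to 94 mm and grips with 3 to 60 N. Pads are 16 mm wide; open, the fingers measure 119 mm over their backs; the gripper's body (75 mm by 177 mm) begins 78 mm behind the grasp point.
Start: joints at [-6.933, 15.808, 86.224, -0, 77.962, -6.933], TCP at [0.575, -0, 0.205] pointing down, gripper open.
Joint ranges: [-165.64, 165.64], [-43.16, 119.46], [12.63, 154.43], [-67.54, 247.53], [6.08, 155.33], [-154.97, 154.97]. Speed limits (degrees/s): [147.25, 147.25, 180, 180, 180, 180].

### API

Orientations are given as [roll, pitch, yaw] about the fixed x, y, z axes, in that order (R = Rz(yaw) Ry(pitch) Rx(roll)).
In Python, from plant import r gives the robot as it stands.
- The arm moves only by the shell command python3 -m inch 'ROWS' [FORCE]. ROWS is JSON, one flat list of numbers, 7 for each row, row after row: the shift along the world's x, y, z each as a share of 4 cm, from -1 to 1, then the turn, a rotation vector about the world's x, y, z each as a share of 90 degrees, from -1 to 1, then the gripper command: -1 is fully open, 1 is shut, values between are in proportion. In form: [dx, dy, dz, rx, ry, rz, hand, dx, dy, dz, rx, ry, rz, hand, ...]. A call has 1 to 20 rows; each row shifts and turns the commanded pose from where the row before left it; what a row does not reach is not made up. A row lasts 1/8 s, in which the tool goes at most 62.5 mm and 10.7 degrees, less where a joint would pass 70% of its speed; a pose out of reach is approached as far as the arm can. A call with a number of a shift or a turn outside -1 to 1 is refused whole. A call with a gripper value outside its range is refused whole. The fingers move at their own pace and stop on an object; FORCE is the grip in N (left out, the last holds). Time passes only in rows, so rows that do not move let the fingers close. It gives the time, the measured TCP pose, the force and the opening at its end, in the units of the state.
- r.read_state(): the state, without advancing time (a new reading comes with each control period).
- r.get_image(name): name is "scene" or "side" or "wrist"; returns the picture (420x560x3 uint8, blue, green, red); there is no depth.
- r.get_calibration(name): a dict with "camera_matrix" (3x3 intrinsics, pixels), "rvec" (rotation vector, rad) and "tvec" (3), from world to camera coordinates, as OpenCV has them. Camera axes: x right, y down, z forward; pixel columns grow to the right and rows downward; lengths in m; the calibration is good to about 2 mm. The wrist camera is an equidistant fisheye: a pixel r from the principal point sees the ray r / f radians off the axis. A picture is of the moment at which its call begins: read the wrist's pose just before it. get_calibration takes no time and is no camera call; for the wrist camera it gives the pose at the moment of the call.
- r.sign_off(): hands the job in, once; it reports no verdict.
The state is a dict: "time": time; "joints": joint angles; "qd": joint speeds; "tau": joint torques, N m; "position": TCP position; "tcp_rot": TCP orientation; "wrist_force": force on the tool from outside, world axes, zero at the start; "torque": the same for the moment, N m; "finger_gap": opening from 0.0 (shut) to 1.0 (fully open).
Only numpy, scipy, OpenCV 4.12 (cv2) and the standard library are available. Lean on these libraries where they do the work, as an engineer would, in place of code of your own. Each camera call takes 0.05 s, during which the arm holds its last target. There are 200 camera calls.

## Working session

There is one attempt and no reset: what is moved stays moved. The work goes in short steps, Python scripts to look and compute and a shell command to move; the robot and the scene stay as the last step left them, time stands still between calls to the robot, and variables do not carry over. Pictures are saved under pics/ and viewed, about 12 in all and at most 16, crops included, and the job is handed in when it is done.

```bash
mkdir -p pics; ls; python3 - <<'E'
from plant import r
import cv2
print(r.read_state(), r.hold_point_z)
for n in("scene","side"):
    cv2.imwrite(f"pics/{n}0.png",r.get_image(n))
    c=r.get_calibration(n);print(n,c)
cv2.imwrite("pics/wrist0.png",r.get_image("wrist"));print(r.get_calibration("wrist"))
E
```

```text
pics
{'time': 0.0, 'joints': array([-6.93307425e+00,  1.58469724e+01,  8.62912482e+01, -1.66316520e-03,
        7.79618667e+01, -6.93301282e+00]), 'qd': array([ 0.00820903,  0.08842691, -0.08974734, -0.02228738, -0.05295457,
        0.00624536]), 'tau': array([ 1.66144628e-04, -4.04588020e+01, -2.37234324e+01,  7.02253589e-02,
        3.46444664e-02, -1.77189750e-04]), 'position': array([5.74461013e-01, 4.61288690e-05, 2.04638830e-01]), 'tcp_rot': array([-1.79989533e+02,  9.95516786e-02,  2.95963690e-04]), 'wrist_force': array([ 0.56268041, -1.45498416, -0.66930436]), 'torque': array([-0.01237218, -0.00118457,  0.01058577]), 'finger_gap': 0.9969557161601528} 0.0188
scene {'camera_matrix': array([[478.63750226,   0.        , 283.29373964],
       [  0.        , 478.63750226, 215.122489  ],
       [  0.        ,   0.        ,   1.        ]]), 'rvec': array([ 1.78080067,  1.39298726, -0.73350597]), 'tvec': array([-0.1305432 , -0.1769818 ,  1.69887934])}
side {'camera_matrix': array([[408.77332962,   0.        , 282.42587072],
       [  0.        , 408.77332962, 212.62851161],
       [  0.        ,   0.        ,   1.        ]]), 'rvec': array([ 2.25872663, -0.88051978,  0.34605713]), 'tvec': array([-0.37201256,  0.35399226,  1.1410663 ])}
{'camera_matrix': array([[325.1922621 ,   0.        , 282.41621437],
       [  0.        , 325.1922621 , 209.63254303],
       [  0.        ,   0.        ,   1.        ]]), 'rvec': array([-2.89353287e+00,  1.70802277e-03,  2.79694616e-03]), 'tvec': array([-0.57430541, -0.02544244,  0.39186801])}
```

View pics/scene0.png

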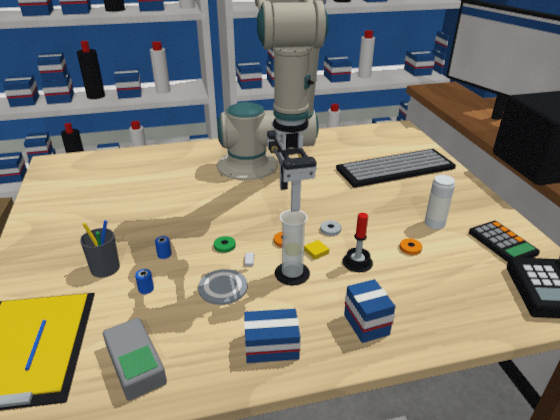

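View pics/side0.png

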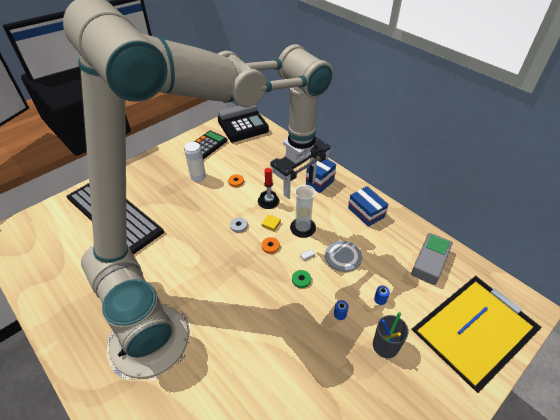

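View pics/wrist0.png

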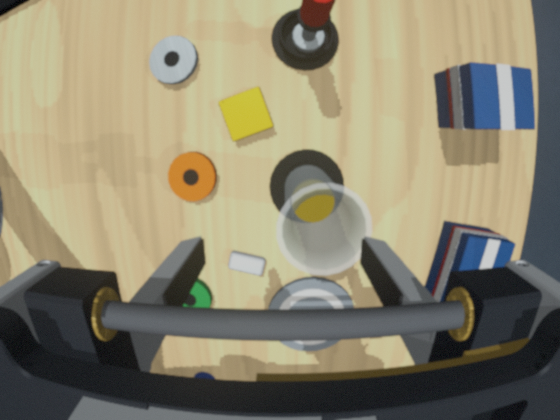

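The views show two bushes (scene 163,247 and 145,281), green and steel washers, two orange pads, and the tube, plate and rod stand. Next I'll localise these.

```bash
cat > h.py <<'E'
from plant import r
import cv2, numpy as np
def snap(n,f=None):
    c=r.get_calibration(n); im=r.get_image(n)
    if f: cv2.imwrite(f"pics/{f}.png",im)
    return im,c
def ray(n,c,uv):
    K=c["camera_matrix"];R=cv2.Rodrigues(c["rvec"])[0];o=-R.T@c["tvec"]
    p=np.linalg.solve(K,[uv[0],uv[1],1.])
    if n=="wrist":
        t=np.hypot(p[0],p[1]); p=np.array([*(p[:2]/max(t,1e-9)*np.sin(t)),np.cos(t)])
    return o,R.T@p
def at(n,c,uv,z):
    o,d=ray(n,c,uv); return (o+d*(z-o[2])/d[2])[:2]
def proj(n,c,P):
    K=c["camera_matrix"];p=cv2.Rodrigues(c["rvec"])[0]@np.array(P,float)+c["tvec"]
    if n=="wrist":
        s=np.hypot(p[0],p[1]);t=np.arctan2(s,p[2]);q=p[:2]/max(s,1e-9)*t
    else: q=p[:2]/p[2]
    return q*K[0,0]+K[:2,2]
H={"blue":((105,150,60),(125,255,255)),"green":((55,120,60),(80,255,255)),"orange":((8,190,120),(17,255,255)),"red":((0,190,80),(6,255,255)),"yellow":((24,180,120),(32,255,255)),}
def blobs(im,col,amin=40,amax=4000):
    h=cv2.cvtColor(im,cv2.COLOR_BGR2HSV);m=cv2.inRange(h,*map(np.array,H[col]))
    m=cv2.morphologyEx(m,cv2.MORPH_CLOSE,np.ones((5,5),np.uint8))
    n,_,s,c=cv2.connectedComponentsWithStats(m)
    return [(c[i].round(1),s[i,4],s[i,:4]) for i in range(1,n) if amin<s[i,4]<amax]
E
python3 - <<'E'
from h import *
Z={"blue":.025,"green":.010,"orange":.010,"red":.12,"yellow":.014}
for n in("scene","side","wrist"):
    im,c=snap(n)
    for k in Z:
        for b in blobs(im,k):
            p=at(n,c,b[0],Z[k])
            if .1<p[0]<.9 and abs(p[1])<.5: print(n,k,b[0],b[1],b[2],p.round(4))
    P={"scene":dict(plate=(223,286),foot=(292,273),stand=(358,261),steel=(331,227),can=(437,222),pot=(103,265)),
     "side":dict(plate=(344,256),foot=(303,227),stand=(269,200),steel=(239,224),can=(197,175),pot=(390,345)),
     "wrist":dict(mouth=(324,229),foot=(306,186),stand=(305,39),steel=(173,60),plate=(313,313))}[n]
    for k,uv in P.items(): print(n,k,at(n,c,uv,dict(plate=.01,foot=.006,stand=.02,steel=.01,mouth=.175).get(k,0)).round(4))
E
```

```text
scene blue [103.4 232.4] 74 [101 221   6  23] [ 0.3413 -0.4614]
scene blue [162.9 248.3] 230 [155 237  16  21] [ 0.4519 -0.3061]
scene blue [144.3 282.4] 277 [136 269  17  25] [ 0.5768 -0.3549]
scene blue [370.  301.2] 976 [347 280  47  41] [0.765 0.147]
scene blue [366.2 329.3] 413 [345 306  46  36] [0.8428 0.1056]
scene blue [269.8 314.4] 415 [245 309  51  12] [ 0.7508 -0.086 ]
scene blue [271.7 335.6] 856 [245 326  54  20] [ 0.8117 -0.0958]
scene blue [272.6 356.7] 351 [247 352  52  10] [ 0.8663 -0.1065]
scene green [ 97.9 237.2] 46 [ 96 231   5  14] [ 0.339 -0.479]
scene green [224.1 243.9] 267 [214 237  21  15] [ 0.451  -0.1452]
scene green [137.1 362. ] 731 [119 346  38  33] [ 0.8016 -0.3738]
scene orange [277.9 238.8] 90 [274 232   8  15] [0.4628 0.0024]
scene orange [410.4 246.2] 267 [400 239  22  16] [0.5798 0.3439]
scene red [361.3 225.1] 219 [356 213  11  26] [0.5995 0.182 ]
scene yellow [ 90.5 234.5] 80 [ 83 223  15  23] [ 0.3269 -0.4984]
scene yellow [316.  249.2] 286 [304 240  25  19] [0.537 0.089]
scene plate [ 0.6174 -0.1722]
scene foot [0.6062 0.0042]
scene stand [0.
[... 1039 characters left out ...]
00. ] 1192 [473  68  25  59] [0.8286 0.1208]
wrist blue [522.4  98.3] 909 [513  69  20  58] [0.8951 0.1323]
wrist blue [470.5 254.1] 657 [452 236  34  35] [ 0.8288 -0.0829]
wrist blue [503. 254.] 300 [494 240  19  28] [ 0.8892 -0.0862]
wrist green [199.6 295.8] 393 [183 281  27  27] [ 0.4633 -0.1435]
wrist orange [192.1 175.9] 1317 [170 154  45  45] [0.4667 0.0173]
wrist red [321.5   0.9] 44 [313   0  18   4] [0.6074 0.1818]
wrist yellow [245.  115.3] 1493 [221  94  51  45] [0.5324 0.0869]
wrist yellow [315.  207.7] 569 [297 196  35  24] [ 0.613 -0.021]
wrist mouth [0.6032 0.0038]
wrist foot [0.6026 0.0035]
wrist stand [0.6001 0.1747]
wrist steel [0.4453 0.1586]
wrist plate [ 0.6156 -0.1682]
```

```bash
python3 -m inch '[0,0,0.5,0,0,0,-1,-0.14,-0.83,0.1,0,0,0,-1,-0.14,-0.83,0.1,0,0,0,-1,-0.14,-0.83,0.1,0,0,0,-1,-0.14,-0.83,0.1,0,0,0,-1,-0.14,-0.83,0.1,0,0,0,-1,-0.14,-0.83,0.1,0,0,0,-1,-0.14,-0.83,0.1,0,0,0,-1,-0.14,-0.83,0.1,0,0,0,-1,-0.14,-0.83,0.1,0,0,0,-1,-0.14,-0.83,0.1,0,0,0,-1,-0.14,-0.83,0.1,0,0,0,-1,-0.14,-0.83,0,0,0,0,-1,0,0,0,0,0,0,-1,0,0,0,0,0,0,-1]'
python3 - <<'E'
from h import *
im,c=snap("wrist","w1")
for k,z in(("blue",.05),("green",.014)):
    for b in blobs(im,k,80,20000): print(k,b[0],b[1],b[2],at("wrist",c,b[0],z).round(4))
s,_=snap("scene");d,_=snap("side")
f=lambda a:cv2.resize(a,None,fx=4,fy=4,interpolation=cv2.INTER_CUBIC)
cv2.imwrite("pics/tubes.png",np.hstack([f(s[200:290,255:335])[:, :],f(d[180:270,265:345])]))
E
```

```text
time: 2.17
position: [0.5078, -0.3976, 0.2692]
tcp_rot: [-179.9, 0.0, 0.0]
wrist_force: [0.6, 0.3, -1.3]
finger_gap: 1.0
blue [488.1   6.5] 191 [481   0  14  17] [ 0.8046 -0.1263]
blue [515.1  12.7] 260 [510   0  11  29] [ 0.8586 -0.1223]
blue [236.3 115.7] 243 [222 102  27  27] [ 0.4516 -0.3094]
blue [333.2 152.8] 202 [322 141  27  26] [ 0.5706 -0.3554]
blue [233.9 233.8] 124 [225 230  21   9] [ 0.4444 -0.4602]
green [239.3  10.5] 657 [220   0  40  23] [ 0.4497 -0.1586]
green [265.4 242.5] 159 [253 233  25  19] [ 0.4834 -0.4851]
```

View pics/w1.png

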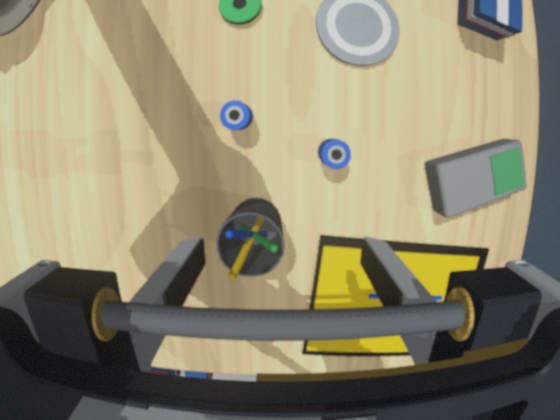

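View pics/tubes.png

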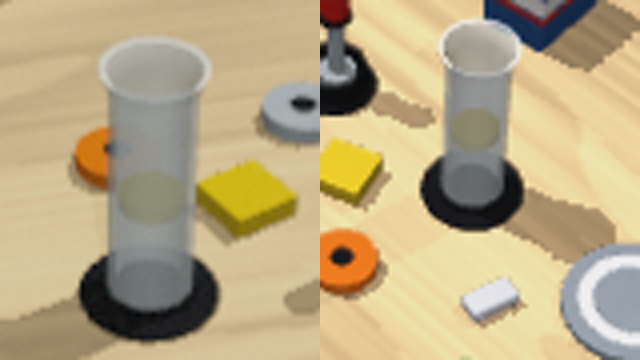

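```bash
python3 - <<'E'
from h import *
for n,uv in(("scene",(293,249.2)),("side",(303.8,212))):
    c=r.get_calibration(n)
    zs=np.linspace(.03,.15,121); e=[np.linalg.norm(proj(n,c,(.603,.0038,z))-uv) for z in zs]; print(n,zs[np.argmin(e)],min(e))
c=r.get_calibration("wrist"); print(at("wrist",c,(235.5,115.5),.05),at("wrist",c,(336,154),.05),at("wrist",c,(358,26),.01))
im=cv2.imread("pics/w1.png")
E
```

```text
scene 0.08 0.9814261997327444
side 0.081 0.5922097751809359
[ 0.4508463 -0.3090108] [ 0.57454986 -0.35662302] [ 0.61208792 -0.17746397]
```

```bash
python3 -m inch '[0.83,0.51,-0.5,0,0,0,-1,0.84,0.51,-0.5,0,0,0,-1,0,0,-1,0,0,0,-1,0,0,-1,0,0,0,-1,0,0,-1,0,0,0,-1,0,0,-1,0,0,0,-1,0,0,-0.4,0,0,0,-1,0,0,-0.25,0,0,0,-1,0,0,-0.18,0,0,0,-1,0,0,0,0,0,0,-1,0,0,0,0,0,0,-1]' 25
```

```text
time: 3.7
position: [0.5752, -0.3581, 0.0374]
tcp_rot: [179.9, -0.1, -0.0]
wrist_force: [-0.0, -0.4, -0.2]
finger_gap: 1.001
```

```bash
python3 -m inch '[0,0.03,-0.03,0,0,0,1,0,0,0,0,0,0,1,0,0,0,0,0,0,1,0,0,0,0,0,0,1,0,0,0,0,0,0,1,0,0,0,0,0,0,1,0,0,0.3,0,0,0,1,0,0,1,0,0,0,1,0,0,1,0,0,0,1,0,0,1,0,0,0,1,0,0,1,0,0,0,1,0,0,1,0,0,0,1,0,0,0,0,0,0,1]' 25; python3 - <<'E'
from h import *
snap("wrist","w2")
E
```

```text
time: 5.32
position: [0.5762, -0.3575, 0.2519]
tcp_rot: [179.7, -0.4, 0.0]
wrist_force: [-0.3, -0.5, -1.0]
finger_gap: 0.4
```

View pics/w2.png

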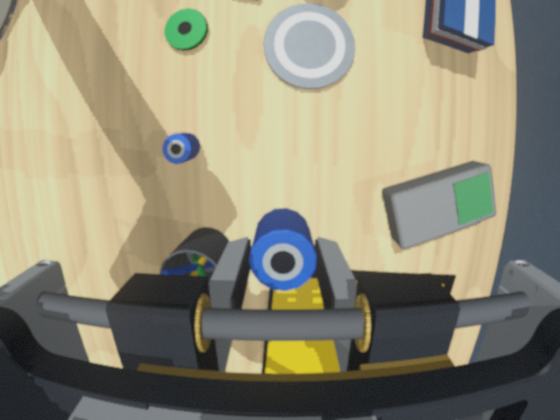

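```bash
cat > e.py <<'E'
from h import *
def ell(im,n,c,uv,z,lo,hi,rad):
    "ellipse centre of masked blob near uv"
    h=cv2.cvtColor(im,cv2.COLOR_BGR2HSV);m=cv2.inRange(h,np.array(lo),np.array(hi))
    k=np.zeros_like(m);cv2.circle(k,tuple(map(int,uv)),rad,255,-1);m&=k
    m=cv2.morphologyEx(m,cv2.MORPH_CLOSE,np.ones((5,5),np.uint8))
    cs,_=cv2.findContours(m,cv2.RETR_EXTERNAL,cv2.CHAIN_APPROX_NONE);q=max(cs,key=cv2.contourArea)
    e=cv2.fitEllipse(q);return np.round(e[0],1),np.round(e[1],1),at(n,c,e[0],z).round(4)
E
python3 - <<'E'
from e import *
im=cv2.imread("pics/w2.png");c=r.get_calibration("wrist")
print(at("wrist",c,(283,262),.266),r.read_state()["position"])
print(ell(im,"wrist",c,(309,45),.01,(0,0,60),(179,70,255),54))
E
```

```text
[ 0.57547429 -0.35681878] [ 0.57512883 -0.35675057  0.2490593 ]
(array([308.6,  47.7]), array([ 99.9, 109. ]), array([ 0.6095, -0.1792]))
```

```bash
python3 -m inch '[0.07,0.9,0.02,0,0,0,1,0.07,0.9,0.02,0,0,0,1,0.07,0.9,0.02,0,0,0,1,0.07,0.9,0.02,0,0,0,1,0.07,0.9,0.02,0,0,0,1,0.07,0.9,0.02,0,0,0,1,0.07,0.9,0.02,0,0,0,1,0.07,0.9,0.02,0,0,0,1,0.07,0.9,0,0,0,0,1,0.07,0.9,0,0,0,0,1,0,0,0,0,0,0,1,0,0,0,0,0,0,1]' 25; python3 - <<'E'
from h import *
for n,uv in(("scene",(293.7,217)),("side",(305,192))): print(at(n,r.get_calibration(n),uv,.175))
snap("wrist","w3")
E
```

```text
time: 6.88
position: [0.6019, 0.0031, 0.2522]
tcp_rot: [180.0, 0.1, 0.0]
wrist_force: [-0.7, -0.9, -0.7]
finger_gap: 0.4
[0.60374446 0.00589718]
[0.60334783 0.0012883 ]
```

View pics/w3.png

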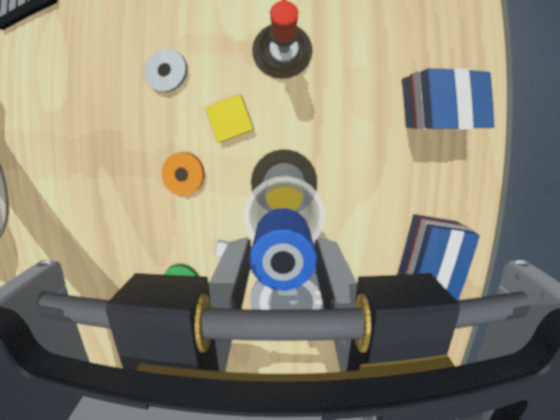

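```bash
python3 -m inch '[0.04,0.01,-0.3,0,0,0,1,0,0,-0.3,0,0,0,1,0,0,-0.3,0,0,0,1,0,0,-0.3,0,0,0,1,0,0,-0.3,0,0,0,1,0,0,-0.25,0,0,0,1,0,0,-0.1,0,0,0,1,0,0,0,0,0,0,1,0,0,0,0,0,0,1]' 25
```

```text
time: 8.05
position: [0.6046, 0.004, 0.18]
tcp_rot: [180.0, -0.1, 0.0]
wrist_force: [0.9, 0.3, -1.1]
finger_gap: 0.397
```

```bash
python3 -m inch '[0,0,0,0,0,0,-0.5,0,0,0,0,0,0,-0.5,0,0,0,0,0,0,-0.5,0,0,0.8,0,0,0,-0.5,0,0,0.8,0,0,0,-0.5,-0.427,-0.87,0.2,0,0,0,-1,-0.427,-0.87,0,0,0,0,-1,-0.427,-0.87,0,0,0,0,-1,-0.427,-0.87,0,0,0,0,-1,-0.427,-0.87,0,0,0,0,-1,-0.427,-0.87,0,0,0,0,-1,-0.427,-0.87,0,0,0,0,-1,-0.427,-0.87,0,0,0,0,-1,-0.427,-0.87,0,0,0,0,-1,0,0,-0.8,0,0,0,-1,0,0,-0.8,0,0,0,-1,0,0,0,0,0,0,-1]' 25; python3 - <<'E'
from h import *
im,c=snap("wrist")
for b in blobs(im,"blue",80,20000): print(b[0],b[1],b[2],at("wrist",c,b[0],.05).round(4))
print(r.read_state()["position"])
cv2.imwrite("pics/w4.png",im)
E
```

```text
time: 10.18
position: [0.449, -0.3081, 0.1854]
tcp_rot: [-179.8, 0.2, -0.0]
wrist_force: [-0.9, 0.1, -0.1]
finger_gap: 1.002
[558.3  36.8] 170 [557   0   3  76] [ 0.8042 -0.0878]
[282.7 198.5] 482 [266 183  34  35] [ 0.4488 -0.3055]
[288.9 351.2] 144 [282 342  16  19] [ 0.456  -0.4936]
[ 0.4501443  -0.30893793  0.18718051]
```

View pics/w4.png

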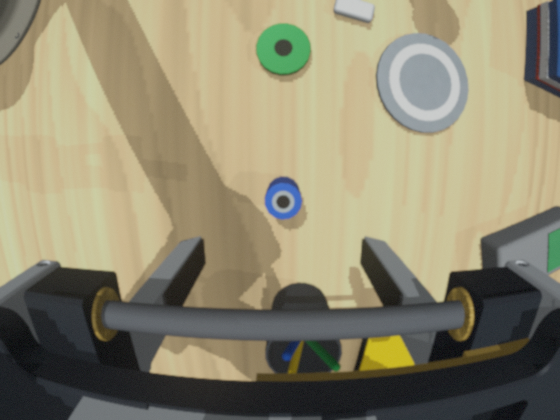

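```bash
python3 -m inch '[0,0,-1,0,0,0,-1,0,0,-1,0,0,0,-1,0,0,-1,0,0,0,-1,0,0,-0.4,0,0,0,-1,0,0,-0.25,0,0,0,-1,0,0,-0.11,0,0,0,-1,0,0,0,0,0,0,-1,0,0,0,0,0,0,1,0,0,0,0,0,0,1,0,0,0,0,0,0,1,0,0,0,0,0,0,1,0,0,0,0,0,0,1,0,0,0,0,0,0,1]' 25
python3 - <<'E'
from h import *
c=r.get_calibration("wrist");z=r.read_state()["position"];print(z)
E
python3 -m inch '[0,0,0.3,0,0,0,1,0,0,1,0,0,0,1,0,0,1,0,0,0,1,0,0,1,0,0,0,1,0,0,1,0,0,0,1,0,0,1,0,0,0,1,0.427,0.87,0.05,0,0,0,1,0.427,0.87,0,0,0,0,1,0.427,0.87,0,0,0,0,1,0.427,0.87,0,0,0,0,1,0.427,0.87,0,0,0,0,1,0.427,0.87,0,0,0,0,1,0.427,0.87,0,0,0,0,1,0.427,0.87,0,0,0,0,1,0.427,0.87,0,0,0,0,1,0,0,0,0,0,0,1,0,0,0,0,0,0,1]' 25
python3 - <<'E'
from h import *
im,c=snap("wrist","w5")
p=r.read_state()["position"]
print(p,at("wrist",c,(283,262),p[2]+.014),blobs(im,"blue",300,20000))
E
```

```text
time: 11.85
position: [0.4504, -0.3092, 0.037]
tcp_rot: [-180.0, 0.0, 0.0]
wrist_force: [0.5, -0.1, 0.1]
finger_gap: 0.402
[ 0.4503934  -0.3091582   0.03704602]
time: 13.98
position: [0.6038, 0.0036, 0.2514]
tcp_rot: [180.0, 0.0, 0.0]
wrist_force: [0.1, -0.3, -1.4]
finger_gap: 0.396
[0.60374356 0.00318762 0.25139233] [0.60421978 0.00223152] [(array([282.5, 239.5]), np.int32(2806), array([250, 189,  67,  97], dtype=int32)), (array([431.9, 255.3]), np.int32(619), array([418, 233,  29,  43], dtype=int32)), (array([461. , 264.7]), np.int32(750), array([447, 234,  29,  66], dtype=int32))]
```

View pics/w5.png

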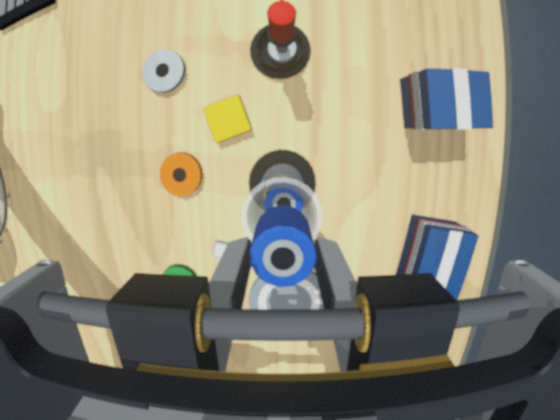

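The first bush is inside the tube (285,203) and the second is held centred (283,258). I'll insert it now.

```bash
python3 -m inch '[0,0.02,-0.3,0,0,0,1,0,0,-0.3,0,0,0,1,0,0,-0.3,0,0,0,1,0,0,-0.3,0,0,0,1,0,0,-0.3,0,0,0,1,0,0,-0.23,0,0,0,1,0,0,-0.1,0,0,0,1,0,0,0,0,0,0,1,0,0,0,0,0,0,1]' 25
python3 -m inch '[0,0,0,0,0,0,-0.5,0,0,0,0,0,0,-0.5,0,0,0,0,0,0,-0.5,0,0,0.8,0,0,0,-0.5,0,0,0.8,0,0,0,-0.5,0,0.9,0.2,0,0,0,-1,0,0.9,0,0,0,0,-1,0,0,0,0,0,0,-1]' 25
python3 - <<'E'
from h import *
im,c=snap("wrist","w6");d,_=snap("side");s,_=snap("scene")
f=lambda a:cv2.resize(a,None,fx=3,fy=3,interpolation=cv2.INTER_CUBIC)
a=np.hstack([f(s[195:290,255:335]),f(d[175:270,265:345])])
cv2.imwrite("pics/m6.png",np.vstack([np.hstack([a,np.zeros((285,80,3),np.uint8)])[:, :560],im[:310]]))
print(r.read_state()["position"])
E
```

```text
time: 15.15
position: [0.6038, 0.0047, 0.1777]
tcp_rot: [180.0, 0.1, 0.0]
wrist_force: [-1.7, -1.2, -1.2]
finger_gap: 0.394
time: 16.15
position: [0.6042, 0.079, 0.2503]
tcp_rot: [-179.9, -0.1, 0.2]
wrist_force: [-0.1, -0.5, -0.0]
finger_gap: 0.995
[0.6042515  0.07615736 0.24980618]
```

View pics/m6.png

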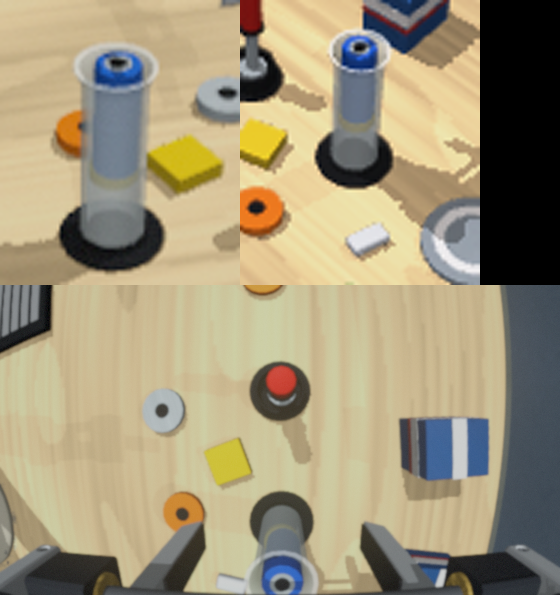

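```bash
python3 - <<'E'
from h import *
c=r.get_calibration("wrist");f=lambda u,v,z:at("wrist",c,(u,v),z).round(4)
print(f(281,95,.153),f(280,106,.02),f(163,126,.014),f(184,229,.014))
im=cv2.imread("pics/w6.png")
print([(b,f(*b[0],.153)) for b in blobs(im,"red",50)])
E
```

```text
[0.6032 0.1758] [0.6014 0.1757] [0.4463 0.1557] [0.4678 0.0138]
[((array([283.2, 100.3]), np.int32(278), array([268,  86,  27,  23], dtype=int32)), array([0.6051, 0.1713]))]
```

```bash
python3 -m inch '[-0.01,0.81,0,0,0,0,-1,-0.01,0.81,0,0,0,0,-1,-0.01,0.81,0,0,0,0,-1,0,0,0,0,0,0,-1,0,0,-0.8,0,0,0,-1,0,0,-0.8,0,0,0,-1,0,0,-0.8,0,0,0,-1,0,0,-0.5,0,0,0,-1,0,0,-0.3,0,0,0,-1,0,0,0,0,0,0,-1,0,0,0,0,0,0,-1]' 50
python3 - <<'E'
from h import *
im,c=snap("wrist","w7");z=r.read_state()["position"];print(z)
for b in blobs(im,"red",50,20000): print(b,at("wrist",c,b[0],.153))
E
```

```text
time: 17.68
position: [0.6039, 0.1736, 0.1229]
tcp_rot: [-180.0, -0.1, -0.0]
wrist_force: [0.2, 0.1, 0.1]
finger_gap: 0.997
[0.60390105 0.17379179 0.12302817]
(array([279.7, 250.6]), np.int32(2272), array([257, 212,  47,  70], dtype=int32)) [0.60258547 0.18538365]
```

View pics/w7.png

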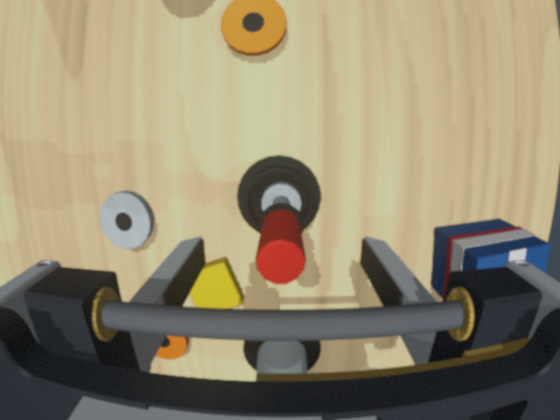

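```bash
python3 - <<'E'
from h import *
c=r.get_calibration("wrist");f=lambda u,v,z:at("wrist",c,(u,v),z).round(4)
print(f(281,259,.153),f(280,197,.028),f(281,199,.023),f(253,22,.014),f(126,220,.014))
E
```

```text
[0.6032 0.181 ] [0.6021 0.1861] [0.6029 0.1832] [0.5782 0.3438] [0.4471 0.1608]
```

```bash
python3 -m inch '[-0.02,0.17,-0.05,0,0,0,-1,0,0,0,0,0,0,-1,0,0,0,0,0,0,1,0,0,0,0,0,0,1,0,0,0,0,0,0,1,0,0,0,0,0,0,1,0,0,0,0,0,0,1,0,0,0,0,0,0,1,0,0,0,0,0,0,1]' 55
python3 - <<'E'
from h import *
im,c=snap("wrist","w8");z=r.read_state();print(z["position"],z["torque"])
for b in blobs(im,"red",50,20000): print(b,at("wrist",c,b[0],.153))
h=cv2.cvtColor(im,cv2.COLOR_BGR2HSV)
m=cv2.inRange(h,np.array((0,190,190)),np.array((6,255,255)));cs,_=cv2.findContours(m,cv2.RETR_EXTERNAL,cv2.CHAIN_APPROX_NONE);q=max(cs,key=cv2.contourArea);e=cv2.minEnclosingCircle(q);print(e,at("wrist",c,e[0],.153))
E
```

```text
time: 18.85
position: [0.6023, 0.1808, 0.1199]
tcp_rot: [-180.0, -0.0, -0.0]
wrist_force: [-0.3, 0.0, -0.2]
finger_gap: 0.291
[0.60231382 0.18080431 0.11988104] [-0.01624011 -0.00564009 -0.00063336]
(array([282.9, 263. ]), np.int32(2573), array([259, 223,  50,  75], dtype=int32)) [0.60257475 0.1871378 ]
((283.0, 275.0), 21.58713150024414) [0.6026188  0.18055917]
```

```bash
python3 -m inch '[0,0,0.4,0,0,0,1,0,0,0.8,0,0,0,1,0,0,0.8,0,0,0,1,0,0,0.8,0,0,0,1,0,0,0.8,0,0,0,1,0,0,0.8,0,0,0,1,0,0,0.5,0,0,0,1,0.005,-0.5,0,0,0,0,1,0.005,-0.74,0,0,0,0,1,0.01,-0.74,0,0,0,0,1,0.01,-0.74,0,0,0,0,1,0,-0.74,0,0,0,0,1,0,-0.6,0,0,0,0,1,0,-0.36,0,0,0,0,1,0,0,0,0,0,0,1,0,0,0,0,0,0,1]' 55
python3 - <<'E'
from h import *
im,c=snap("wrist");z=r.read_state();print(z["position"],z["torque"],z["wrist_force"])
d,_=snap("side");s,_=snap("scene")
f=lambda a:cv2.resize(a,None,fx=3,fy=3,interpolation=cv2.INTER_CUBIC)
cv2.imwrite("pics/m9.png",np.hstack([f(s[150:280,255:335]),f(d[130:260,265:345])]))
E
```

```text
time: 20.9
position: [0.6032, 0.0046, 0.3157]
tcp_rot: [-180.0, 0.0, 0.0]
wrist_force: [-0.0, 0.5, -2.3]
finger_gap: 0.264
[0.60329399 0.00477302 0.31576766] [ 0.00281841 -0.0213212   0.01828091] [ 0.01428903  0.12627136 -2.23009349]
```

View pics/m9.png

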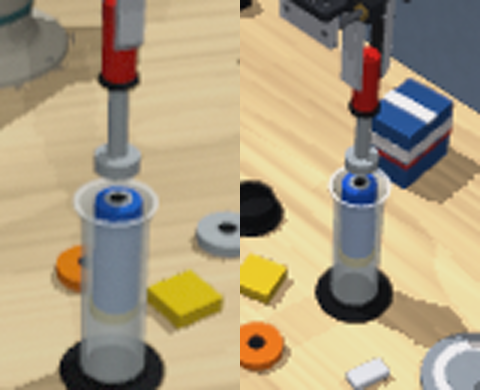

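```bash
python3 -m inch '[0.01,0,-0.2,0,0,0,1,0,0,-0.2,0,0,0,1,0,0,-0.1,0,0,0,1,0,0,-0.1,0,0,0,1,0,0,-0.1,0,0,0,1,0,0,-0.1,0,0,0,1,0,0,-0.1,0,0,0,1]' 60
python3 -m inch '[0,0,-0.1,0,0,0,1,0,0,-0.1,0,0,0,1,0,0,-0.1,0,0,0,1,0,0,-0.1,0,0,0,1,0,0,-0.1,0,0,0,1,0,0,-0.1,0,0,0,1]' 60
python3 -m inch '[0,0,-0.1,0,0,0,1,0,0,-0.1,0,0,0,1]' 60
```

```text
time: 21.92
position: [0.6039, 0.0039, 0.2804]
tcp_rot: [180.0, -0.1, -0.0]
wrist_force: [0.1, 0.1, 1.9]
finger_gap: 0.273
time: 22.68
position: [0.6039, 0.004, 0.2556]
tcp_rot: [180.0, -0.0, 0.0]
wrist_force: [0.2, 0.2, 1.5]
finger_gap: 0.268
time: 22.92
position: [0.6039, 0.004, 0.2476]
tcp_rot: [180.0, -0.0, -0.0]
wrist_force: [-0.5, 0.2, 1.8]
finger_gap: 0.264
```

```bash
python3 -m inch '[0,0,-0.1,0,0,0,1,0,0,-0.1,0,0,0,1,0,0,-0.1,0,0,0,1]' 60
python3 -m inch '[0,0,-0.05,0,0,0,1,0,0,-0.05,0,0,0,1,0,0,0,0,0,0,1]' 60
python3 -m inch '[0,0,-0.03,0,0,0,1,0,0,0,0,0,0,1]' 60
```

```text
time: 23.3
position: [0.6039, 0.004, 0.2356]
tcp_rot: [-180.0, -0.0, 0.0]
wrist_force: [-0.5, -0.2, 2.0]
finger_gap: 0.266
time: 23.68
position: [0.6038, 0.004, 0.2318]
tcp_rot: [180.0, -0.0, 0.0]
wrist_force: [-1.0, -0.2, 1.3]
finger_gap: 0.267
time: 23.92
position: [0.604, 0.004, 0.2318]
tcp_rot: [180.0, -0.1, -0.0]
wrist_force: [1.0, -0.8, 5.6]
finger_gap: 0.266
```

```bash
python3 -m inch '[0,0,-0.04,0,0,0,1,0,0,0,0,0,0,1]' 60
python3 -m inch '[0,0,-0.04,0,0,0,1,0,0,0,0,0,0,1]' 60
```

```text
time: 24.18
position: [0.6042, 0.0039, 0.2317]
tcp_rot: [180.0, -0.2, 0.0]
wrist_force: [-2.0, 0.5, 11.4]
finger_gap: 0.268
time: 24.42
position: [0.6043, 0.0039, 0.2317]
tcp_rot: [180.0, -0.3, 0.0]
wrist_force: [-3.1, -0.3, 16.7]
finger_gap: 0.266
```

```bash
python3 -m inch '[0,0,-0.02,0,0,0,1,0,0,0,0,0,0,1,0,0,0,0,0,0,1,0,0,0,0,0,0,1,0,0,0,0,0,0,1,0,0,0,0,0,0,1,0,0,0,0,0,0,1,0,0,0,0,0,0,1]' 60
python3 -m inch '[0,0,0.1,0,0,0,1,0,0,0.1,0,0,0,1,0,0,0.4,0,0,0,1,0,0,0.7,0,0,0,1,0,0,0.8,0,0,0,1,0,0,0.5,0,0,0,1,0,0,0,0,0,0,1,0,0.4,0,0,0,0,1,0,0.74,0,0,0,0,1,-0.01,0.74,0,0,0,0,1,-0.01,0.74,0,0,0,0,1,-0.01,0.74,0,0,0,0,1,0,0.6,0,0,0,0,1,0,0.44,0,0,0,0,1,0,0,0,0,0,0,1,0,0,0,0,0,0,1]' 60
python3 - <<'E'
from h import *
z=r.read_state();print(z["position"],z["torque"],z["wrist_force"])
d,_=snap("side");s,_=snap("scene")
f=lambda a:cv2.resize(a,None,fx=3,fy=3,interpolation=cv2.INTER_CUBIC)
cv2.imwrite("pics/m10.png",np.hstack([f(s[150:290,255:395]),f(d[110:250,240:340])]))
E
```

```text
time: 25.42
position: [0.6045, 0.0039, 0.2317]
tcp_rot: [180.0, -0.3, 0.0]
wrist_force: [-2.7, 0.8, 19.8]
finger_gap: 0.266
time: 27.42
position: [0.6025, 0.1794, 0.3303]
tcp_rot: [179.9, 0.0, -0.0]
wrist_force: [0.1, -0.3, -3.0]
finger_gap: 0.27
[0.6025085  0.17942251 0.33033489] [-0.01656307  0.02605389 -0.01573744] [ 0.06309322 -0.26659415 -2.96863958]
```

View pics/m10.png

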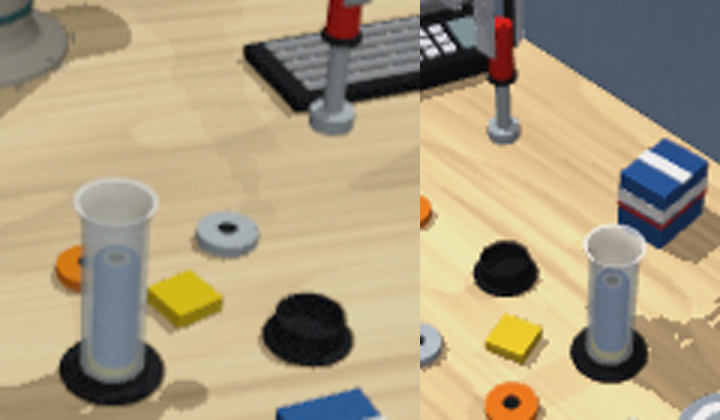

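```bash
python3 - <<'E'
from h import *
for n,uv in(("scene",(358.3,257.3)),("side",(268.3,196))): print(at(n,r.get_calibration(n),uv,.028))
E
python3 -m inch '[0,0.03,-0.5,0,0,0,1,0,0,-0.9,0,0,0,1,0,0,-0.9,0,0,0,1,0,0,-0.9,0,0,0,1,0,0,-0.7,0,0,0,1,0,0,-0.4,0,0,0,1,0,0,0,0,0,0,1,0,0,0,0,0,0,1]' 60
```

```text
[0.61178405 0.17854928]
[0.60085393 0.17952229]
time: 28.52
position: [0.6037, 0.1811, 0.16]
tcp_rot: [-180.0, -0.1, -0.0]
wrist_force: [0.4, -0.3, -3.2]
finger_gap: 0.273
```

```bash
python3 -m inch '[0,0,-0.4,0,0,0,1,0,0,-0.3,0,0,0,1,0,0,-0.15,0,0,0,1,0,0,-0.1,0,0,0,1,0,0,-0.04,0,0,0,1,0,0,0,0,0,0,1]' 60
```

```text
time: 29.28
position: [0.6027, 0.1812, 0.1199]
tcp_rot: [-180.0, -0.0, 0.0]
wrist_force: [-2.0, -0.9, 2.5]
finger_gap: 0.266
```

```bash
python3 -m inch '[0,0,0.02,0,0,0,1,0,0,0,0,0,0,0,0,0,0,0,0,0,-0.5,0,0,0,0,0,0,-1,0,0,0,0,0,0,-1,0,0,0.3,0,0,0,-1,0,0,0.6,0,0,0,-1,0,0,0.8,0,0,0,-1,0,0,0.8,0,0,0,-1,-0.65,-0.3,0.4,0,0,0,-1,-0.65,-0.3,0,0,0,0,-1,-0.65,-0.3,0,0,0,0,-1,-0.65,-0.3,0,0,0,0,-1,-0.65,-0.3,0,0,0,0,-1,-0.65,-0.3,0,0,0,0,-1,0,0,0,0,0,0,-1,0,0,0,0,0,0,-1]' 60
python3 - <<'E'
from h import *
im,c=snap("wrist","w11");print(r.read_state()["position"])
E
```

```text
time: 31.4
position: [0.4478, 0.1095, 0.2367]
tcp_rot: [-180.0, -0.1, -0.0]
wrist_force: [0.3, -0.4, 0.8]
finger_gap: 1.0
[0.44787733 0.10950076 0.23640722]
```

View pics/w11.png

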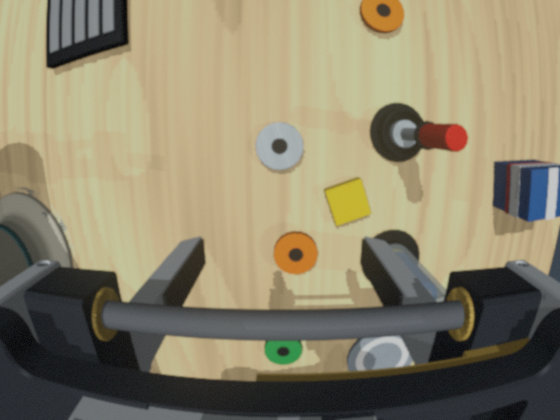

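```bash
cat >> e.py <<'E'
def spot(im,n,c,P,z,rad=40,T=75):
    "dark bore spot nearest predicted world xy P at height z -> world xy"
    u=proj(n,c,(*P,z)); g=im.max(2); m=(g<T).astype(np.uint8)
    k,_,s,q=cv2.connectedComponentsWithStats(m)
    l=[(np.linalg.norm(q[i]-u),i) for i in range(1,k) if 30<s[i,4]<900 and max(s[i,2:4])<2.2*min(s[i,2:4])]
    if not l or min(l)[0]>rad: return None
    i=min(l)[1]; return q[i].round(1),int(s[i,4]),at(n,c,q[i],z).round(4)
E
python3 - <<'E'
from e import *
im=cv2.imread("pics/w11.png");c=r.get_calibration("wrist")
D=dict(steel=(.446,.159),pad1=(.467,.016),pad2=(.578,.344),green=(.45,-.146))
for k,P in D.items(): print(k,spot(im,"wrist",c,P,.014))
for n in("scene","side"):
    i2,c2=snap(n)
    for k,P in D.items(): print(n,k,spot(i2,n,c2,P,.014,15,100))
E
```

```text
steel (array([279. , 145.7]), 124, array([0.4441, 0.1595]))
pad1 (array([295.2, 254.3]), 88, array([0.4651, 0.0168]))
pad2 (array([383. ,   9.7]), 82, array([0.5782, 0.3436]))
green (array([282.8, 351.1]), 65, array([ 0.4484, -0.1474]))
scene steel None
scene pad1 None
scene pad2 None
scene green None
side steel None
side pad1 None
side pad2 None
side green None
```

```bash
python3 -m inch '[-0.05,0.62,-0.4,0,0,0,-1,-0.04,0.63,-0.9,0,0,0,-1,0,0,-0.9,0,0,0,-1,0,0,-0.7,0,0,0,-1,0,0,-0.5,0,0,0,-1,0,0,0,0,0,0,-1,0,0,0,0,0,0,-1]' 30
python3 - <<'E'
from e import *
im,c=snap("wrist");print(r.read_state()["position"])
print(spot(im,"wrist",c,(.444,.159),.014))
E
```

```text
time: 32.42
position: [0.444, 0.1595, 0.1004]
tcp_rot: [-180.0, -0.1, 0.0]
wrist_force: [0.6, -0.7, 0.6]
finger_gap: 0.998
[0.44417213 0.15948725 0.10071795]
(array([282.5, 213.5]), 322, array([0.4443, 0.1592]))
```

```bash
python3 -m inch '[0,0,-0.8,0,0,0,-1,0,0,-0.8,0,0,0,-1,0,0,-0.5,0,0,0,-1,0,0,-0.2,0,0,0,-1,0,0,-0.11,0,0,0,-1,0,0,0,0,0,0,-1,0,0,0,0,0,0,1,0,0,0,0,0,0,1,0,0,0,0,0,0,1,0,0,0,0,0,0,1,0,0,0,0,0,0,1]' 35
python3 -m inch '[0,0,0.2,0,0,0,1,0,0,0.8,0,0,0,1,0,0,1,0,0,0,1,0,0,0.5,0,0,0,1,0,0,0,0,0,0,1,0,0,0,0,0,0,1]' 35
python3 - <<'E'
from e import *
im,c=snap("wrist");p=r.read_state()["position"];print(p)
for dz in(.008,.010,.012): print(spot(im,"wrist",c,p[:2],p[2]+dz))
E
```

```text
time: 33.85
position: [0.4434, 0.1592, 0.0037]
tcp_rot: [-180.0, -0.0, 0.0]
wrist_force: [-0.1, 0.2, 1.4]
finger_gap: 0.627
time: 34.6
position: [0.4419, 0.159, 0.1026]
tcp_rot: [180.0, 0.1, 0.0]
wrist_force: [0.4, -0.1, -2.2]
finger_gap: 0.629
[0.44178188 0.15893331 0.10230911]
(array([282.3, 257.2]), 769, array([0.442 , 0.1578]))
(array([282.3, 257.2]), 769, array([0.442 , 0.1587]))
(array([282.3, 257.2]), 769, array([0.442 , 0.1595]))
```

```bash
python3 -m inch '[0,0,0.8,0,0,0,1,0,0,1,0,0,0,1,0,0,1,0,0,0,1,0.354,-0.852,0.5,0,0,0,1,0.354,-0.852,0.2,0,0,0,1,0.354,-0.852,0,0,0,0,1,0.354,-0.852,0,0,0,0,1,0.354,-0.852,0,0,0,0,1,0.354,-0.852,0,0,0,0,1,0.354,-0.852,0,0,0,0,1,0.354,-0.852,0,0,0,0,1,0.354,-0.852,0,0,0,0,1,0.354,-0.852,0,0,0,0,1,0.354,-0.852,0,0,0,0,1,0.354,-0.852,0,0,0,0,1,0,0,-0.5,0,0,0,1,0,0,0,0,0,0,1,0,0,0,0,0,0,1]' 35
python3 - <<'E'
from e import *
im,c=snap("wrist","w12");p=r.read_state()["position"];print(p)
u=proj("wrist",c,(.612,-.178,.01));print(u)
h=cv2.cvtColor(im,cv2.COLOR_BGR2HSV);print(h[int(u[1]),int(u[0])-70:int(u[0])+70:5].tolist())
E
```

```text
time: 36.9
position: [0.6128, -0.2493, 0.2229]
tcp_rot: [-180.0, 0.1, 0.0]
wrist_force: [0.8, 1.2, -2.2]
finger_gap: 0.631
[ 0.61304636 -0.24938348  0.22359504]
[281.9558845  128.56129649]
[[21, 69, 213], [21, 66, 213], [21, 67, 213], [22, 66, 212], [21, 68, 210], [99, 19, 178], [102, 19, 178], [80, 4, 213], [75, 2, 214], [103, 17, 180], [102, 19, 178], [103, 20, 178], [101, 23, 177], [102, 22, 176], [100, 22, 177], [100, 22, 177], [100, 22, 177], [100, 22, 177], [100, 22, 177], [102, 19, 175], [96, 6, 199], [90, 1, 214], [100, 8, 194], [100, 22, 175], [75, 9, 170], [27, 55, 212], [26, 58, 212], [24, 59, 213]]
```

View pics/w12.png

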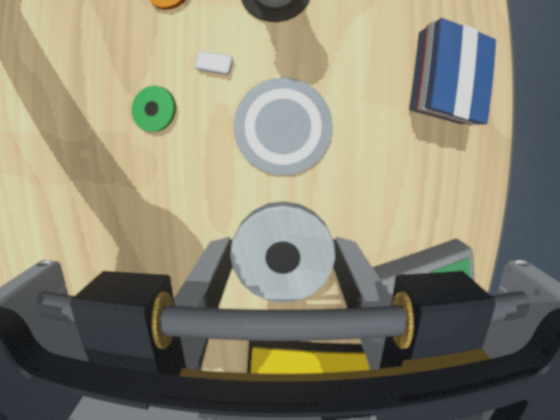

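```bash
python3 - <<'E'
from e import *
im=cv2.imread("pics/w12.png");c=r.get_calibration("wrist")
print(ell(im,"wrist",c,(282,127),.01,(0,0,150),(179,40,255),60))
print(ell(im,"wrist",c,(282,127),.01,(0,0,197),(179,15,255),44))
p=r.read_state()["position"];print(spot(im,"wrist",c,p[:2],p[2]+.0105))
E
```

```text
(array([282.6, 126.1]), array([97.3, 98.7]), array([ 0.6134, -0.1752]))
(array([282.5, 126. ]), array([75. , 75.7]), array([ 0.6132, -0.175 ]))
(array([282.4, 257.1]), 751, array([ 0.6131, -0.2493]))
```

```bash
python3 -m inch '[0,0.6,-0.5,0,0,0,1,0,0.6,-0.8,0,0,0,1,0,0.66,-0.9,0,0,0,1,0,0,-0.8,0,0,0,1,0,0,-0.7,0,0,0,1,0,0,-0.5,0,0,0,1,0,0,-0.4,0,0,0,1,0,0,0,0,0,0,1,0,0,0,0,0,0,1]' 35
python3 - <<'E'
from e import *
im,c=snap("wrist","w13");p=r.read_state()["position"];print(p)
E
```

```text
time: 38.08
position: [0.6138, -0.1756, 0.0405]
tcp_rot: [180.0, -0.1, 0.0]
wrist_force: [0.2, -0.3, -2.6]
finger_gap: 0.63
[ 0.61387229 -0.17569503  0.0406993 ]
```

Position is good. I'll lower to 0.0145, release, and lift.

```bash
python3 -m inch '[-0.01,0.01,-0.3,0,0,0,1,0,0,-0.2,0,0,0,1,0,0,-0.1,0,0,0,1,0,0,-0.05,0,0,0,1,0,0,0,0,0,0,1,0,0,0,0,0,0,1]' 35
python3 -m inch '[0,0,0,0,0,0,0,0,0,0,0,0,0,-0.6,0,0,0,0,0,0,-1,0,0,0,0,0,0,-1,0,0,0.3,0,0,0,-1,0,0,1,0,0,0,-1,0,0,1,0,0,0,-1,0,-0.6,1,0,0,0,-1,0,-0.6,1,0,0,0,-1,0,-0.66,0.9,0,0,0,-1,0,0,0,0,0,0,-1,0,0,0,0,0,0,-1]' 35
python3 - <<'E'
from e import *
im,c=snap("wrist","w14");p=r.read_state()["position"];print(p)
print("steel",spot(im,"wrist",c,(.613,-.175),.024), "green",spot(im,"wrist",c,(.449,-.147),.014))
u=proj("wrist",c,(.6133,-.175,.01));print(ell(im,"wrist",c,u,.01,(0,0,150),(179,40,255),60))
E
```

```text
time: 38.88
position: [0.6127, -0.175, 0.0137]
tcp_rot: [180.0, -0.0, -0.0]
wrist_force: [-1.3, 0.3, 0.0]
finger_gap: 0.63
time: 40.38
position: [0.6119, -0.2485, 0.2208]
tcp_rot: [-179.9, 0.1, -0.0]
wrist_force: [-0.1, -0.5, -0.1]
finger_gap: 1.006
[ 0.61165219 -0.2480894   0.22012613]
steel (array([283.2, 126.6]), 140, array([ 0.6127, -0.1749])) green (array([150.9, 108.8]), 119, array([ 0.4486, -0.1464]))
(array([283.2, 126.7]), array([97.2, 99.1]), array([ 0.6127, -0.1748]))
```

```bash
python3 -m inch '[-0.458,0.825,0,0,0,0,-1,-0.458,0.825,0,0,0,0,-1,-0.458,0.825,0,0,0,0,-1,-0.458,0.825,0,0,0,0,-1,-0.458,0.825,0,0,0,0,-1,-0.458,0.825,0,0,0,0,-1,-0.458,0.825,-0.4,0,0,0,-1,-0.458,0.825,-0.9,0,0,0,-1,0,0,-0.9,0,0,0,-1,0,0,-0.8,0,0,0,-1,0,0,0,0,0,0,-1,0,0,0,0,0,0,-1]' 35
python3 - <<'E'
from e import *
im,c=snap("wrist","w15");p=r.read_state()["position"];print(p)
print(spot(im,"wrist",c,(.465,.0168),.014,150)); print([(b[0],b[1],b[2]) for b in blobs(im,"orange",80,20000)])
E
```

```text
time: 41.92
position: [0.4661, 0.015, 0.1018]
tcp_rot: [-180.0, 0.0, 0.0]
wrist_force: [0.2, -0.4, 0.4]
finger_gap: 1.0
[0.46671748 0.01477385 0.10233717]
(array([281.8, 210.8]), 281, array([0.4657, 0.0168]))
[(array([282. , 209.1]), np.int32(2892), array([249, 177,  67,  65], dtype=int32))]
```

```bash
python3 -m inch '[-0.02,0.05,-0.8,0,0,0,-1,0,0,-0.8,0,0,0,-1,0,0,-0.5,0,0,0,-1,0,0,-0.2,0,0,0,-1,0,0,-0.14,0,0,0,-1,0,0,0,0,0,0,-1,0,0,0,0,0,0,1,0,0,0,0,0,0,1,0,0,0,0,0,0,1,0,0,0,0,0,0,1,0,0,0,0,0,0,1]' 25
python3 -m inch '[0,0,0.2,0,0,0,1,0,0,0.8,0,0,0,1,0,0,1,0,0,0,1,0,0,0.5,0,0,0,1,0,0,0,0,0,0,1,0,0,0,0,0,0,1]' 25
python3 - <<'E'
from e import *
im,c=snap("wrist");p=r.read_state()["position"];print(p)
print(spot(im,"wrist",c,p[:2],p[2]+.0105))
E
```

```text
time: 43.35
position: [0.4653, 0.0166, 0.004]
tcp_rot: [180.0, -0.0, 0.0]
wrist_force: [0.3, -0.8, 1.3]
finger_gap: 0.632
time: 44.1
position: [0.4644, 0.0167, 0.1032]
tcp_rot: [-180.0, 0.1, 0.0]
wrist_force: [-0.3, 0.8, -1.7]
finger_gap: 0.631
[0.46416317 0.01671544 0.10288149]
(array([282.3, 256.7]), 702, array([0.4644, 0.0169]))
```

```bash
python3 -m inch '[0,0,0.7,0,0,0,1,0,-0.798,0.8,0,0,0,1,0.743,-0.798,0,0,0,0,1,0.743,-0.798,0,0,0,0,1,0.743,-0.798,0,0,0,0,1,0.743,-0.798,0,0,0,0,1,0.743,-0.8,0,0,0,0,1,0,0,-0.8,0,0,0,1,0,0,-0.8,0,0,0,1,0,0,-0.7,0,0,0,1,0,0,0,0,0,0,1,0,0,0,0,0,0,1]' 25
```

```text
time: 45.65
position: [0.6141, -0.1751, 0.072]
tcp_rot: [-180.0, -0.0, -0.0]
wrist_force: [-0.3, 0.8, -1.4]
finger_gap: 0.63
```

```bash
python3 -m inch '[-0.025,0,-0.5,0,0,0,1,0,0,-0.35,0,0,0,1,0,0,-0.15,0,0,0,1,0,0,-0.07,0,0,0,1,0,0,-0.01,0,0,0,1,0,0,0,0,0,0,1]' 25
python3 - <<'E'
from e import *
im,c=snap("wrist");p=r.read_state();print(p["position"],p["wrist_force"]);p=p["position"]
print(spot(im,"wrist",c,p[:2],p[2]+.0105))
E
```

```text
time: 46.4
position: [0.6131, -0.1751, 0.0291]
tcp_rot: [180.0, -0.0, 0.0]
wrist_force: [-0.4, 0.3, -1.2]
finger_gap: 0.629
[ 0.61311917 -0.17510264  0.02915323] [-0.54304738 -0.21192693 -0.97309999]
(array([282.4, 256.7]), 733, array([ 0.6132, -0.1747]))
```

```bash
python3 -m inch '[-0.01,0,-0.025,0,0,0,1,0,0,0,0,0,0,1,0,0,0,0,0,0,0,0,0,0,0,0,0,-0.6,0,0,0,0,0,0,-1,0,0,0,0,0,0,-1,0,0,0.3,0,0,0,-1,0,0,1,0,0,0,-1,0,0,1,0,0,0,-1,0,-0.6,1,0,0,0,-1,0,-0.6,1,0,0,0,-1,0,-0.66,0.5,0,0,0,-1,0,0,0,0,0,0,-1,0,0,0,0,0,0,-1]' 25
python3 - <<'E'
from e import *
im,c=snap("wrist","w16");p=r.read_state()["position"];print(p)
print("pad",spot(im,"wrist",c,(.613,-.175),.038), "green",spot(im,"wrist",c,(.449,-.147),.014))
print([(b[0],b[1],b[2],at("wrist",c,b[0],.038)) for b in blobs(im,"orange",80,20000)])
E
```

```text
time: 48.2
position: [0.6117, -0.2482, 0.2188]
tcp_rot: [-179.9, 0.1, -0.0]
wrist_force: [-0.1, 0.6, -0.2]
finger_gap: 1.002
[ 0.6116191 -0.2478864  0.2183903]
pad (array([283.5, 126.8]), 144, array([ 0.6127, -0.1747])) green (array([150.5, 109. ]), 124, array([ 0.4486, -0.1463]))
[]
```

```bash
python3 -c "
import cv2;im=cv2.imread('pics/w16.png');h=cv2.cvtColor(im,cv2.COLOR_BGR2HSV);print(h[112,270:296:5].tolist(),h[126,258:312:6].tolist())"
python3 -m inch '[-0.05,0.87,0.3,0,0,0,-1,-0.05,0.87,0,0,0,0,-1,-0.05,0.87,0,0,0,0,-1,-0.05,0.87,0,0,0,0,-1,-0.05,0.87,0,0,0,0,-1,-0.05,0.87,0,0,0,0,-1,-0.05,0.87,0,0,0,0,-1,-0.05,0.87,0,0,0,0,-1,-0.05,0.87,0,0,0,0,-1,-0.05,0.87,0,0,0,0,-1,-0.05,0.87,0,0,0,0,-1,-0.05,0.87,0,0,0,0,-1,-0.05,0.87,0,0,0,0,-1,-0.05,0.87,0,0,0,0,-1,-0.05,0.87,0,0,0,0,-1,-0.05,0.87,0,0,0,0,-1,-0.05,0.87,0,0,0,0,-1,0,0,0,0,0,0,-1]' 25
python3 - <<'E'
from e import *
im,c=snap("wrist","w17");p=r.read_state()["position"];print(p)
print(spot(im,"wrist",c,(.578,.344),.014,150)); print([(b[0],b[1],b[2]) for b in blobs(im,"orange",80,20000)])
E
```

```text
[[17, 177, 202], [17, 179, 201], [18, 183, 202], [17, 178, 202], [18, 182, 202], [17, 182, 202]] [[16, 151, 196], [17, 182, 202], [17, 181, 201], [13, 85, 87], [15, 37, 69], [15, 30, 67], [16, 179, 195], [17, 184, 202], [17, 182, 202]]
time: 50.5
position: [0.5763, 0.3451, 0.2299]
tcp_rot: [180.0, 0.2, 0.3]
wrist_force: [-0.2, -0.3, -0.2]
finger_gap: 1.001
[0.57672253 0.34337822 0.23011271]
(array([284.2, 187.9]), 114, array([0.5779, 0.3431]))
[(array([284.6, 187.2]), np.int32(1214), array([263, 166,  44,  43], dtype=int32))]
```

```bash
python3 -m inch '[0.03,0,-0.9,0,0,0,-1,0,0,-0.9,0,0,0,-1,0,0,-0.9,0,0,0,-1,0,0,-0.5,0,0,0,-1,0,0,0,0,0,0,-1,0,0,0,0,0,0,-1]' 25
python3 - <<'E'
from e import *
im,c=snap("wrist");p=r.read_state()["position"];print(p)
print(spot(im,"wrist",c,(.578,.344),.014,150))
E
```

```text
time: 51.3
position: [0.5801, 0.3419, 0.1046]
tcp_rot: [-180.0, -0.1, -0.0]
wrist_force: [-0.2, -0.1, 0.7]
finger_gap: 1.001
[0.58031832 0.34215459 0.10501708]
(array([279.6, 210.6]), 285, array([0.5778, 0.3432]))
```

```bash
python3 -m inch '[-0.06,0.03,-0.8,0,0,0,-1,0,0,-0.8,0,0,0,-1,0,0,-0.5,0,0,0,-1,0,0,-0.25,0,0,0,-1,0,0,-0.15,0,0,0,-1,0,0,0,0,0,0,-1,0,0,0,0,0,0,1,0,0,0,0,0,0,1,0,0,0,0,0,0,1,0,0,0,0,0,0,1,0,0,0,0,0,0,1]' 25
python3 -m inch '[0,0,0.2,0,0,0,1,0,0,0.8,0,0,0,1,0,0,1,0,0,0,1,0,0,0.5,0,0,0,1,0,0,0,0,0,0,1,0,0,0,0,0,0,1]' 25
python3 - <<'E'
from e import *
im,c=snap("wrist");p=r.read_state()["position"];print(p)
print(spot(im,"wrist",c,p[:2],p[2]+.0105))
E
```

```text
time: 52.72
position: [0.5773, 0.3435, 0.0039]
tcp_rot: [-180.0, -0.0, 0.0]
wrist_force: [0.7, -0.3, -0.5]
finger_gap: 0.636
time: 53.48
position: [0.5764, 0.343, 0.1027]
tcp_rot: [180.0, 0.1, -0.0]
wrist_force: [-1.6, 0.6, -0.5]
finger_gap: 0.63
[0.57624685 0.34298362 0.10225895]
(array([282.4, 257.6]), 719, array([0.5765, 0.3427]))
```

```bash
python3 -m inch '[0,0,0.8,0,0,0,1,0,0,1,0,0,0,1,0,0,1,0,0,0,1,0,0,0.75,0,0,0,1,0.06,-0.863,0,0,0,0,1,0.06,-0.863,0,0,0,0,1,0.06,-0.863,0,0,0,0,1,0.06,-0.863,0,0,0,0,1,0.06,-0.863,0,0,0,0,1,0.06,-0.863,0,0,0,0,1,0.06,-0.863,0,0,0,0,1,0.06,-0.863,0,0,0,0,1,0.06,-0.863,0,0,0,0,1,0.06,-0.863,0,0,0,0,1,0.06,-0.863,0,0,0,0,1,0.06,-0.863,0,0,0,0,1,0.06,-0.863,0,0,0,0,1,0.06,-0.863,0,0,0,0,1,0.06,-0.863,0,0,0,0,1,0,0,0,0,0,0,1]' 25
python3 -m inch '[0,0,-0.8,0,0,0,1,0,0,-0.9,0,0,0,1,0,0,-0.9,0,0,0,1,0,0,-0.8,0,0,0,1,0,0,-0.4,0,0,0,1,0,0,0,0,0,0,1,0,0,0,0,0,0,1]' 25
```

```text
time: 56.02
position: [0.6127, -0.1766, 0.2436]
tcp_rot: [-180.0, 0.2, -0.2]
wrist_force: [-0.2, 0.8, -1.1]
finger_gap: 0.633
time: 56.9
position: [0.6142, -0.1744, 0.0949]
tcp_rot: [180.0, -0.1, 0.0]
wrist_force: [1.3, -0.7, -0.1]
finger_gap: 0.628
```

```bash
python3 -m inch '[-0.03,0,-0.6,0,0,0,1,0,0,-0.4,0,0,0,1,0,0,-0.2,0,0,0,1,0,0,-0.08,0,0,0,1,0,0,-0.02,0,0,0,1,0,0,0,0,0,0,1]' 25
python3 - <<'E'
from e import *
im,c=snap("wrist");p=r.read_state();print(p["position"],p["wrist_force"]);p=p["position"]
print(spot(im,"wrist",c,p[:2],p[2]+.0105))
E
```

```text
time: 57.65
position: [0.6124, -0.1746, 0.0422]
tcp_rot: [180.0, -0.1, -0.0]
wrist_force: [-0.5, -0.3, -0.5]
finger_gap: 0.63
[ 0.61238064 -0.17454294  0.04218311] [ 0.08281671  0.4670114  -1.51007853]
(array([282.4, 257.6]), 726, array([ 0.6125, -0.1747]))
```

```bash
python3 -m inch '[0,0,-0.01,0,0,0,1,0,0,0,0,0,0,1,0,0,0,0,0,0,0,0,0,0,0,0,0,-0.6,0,0,0,0,0,0,-1,0,0,0,0,0,0,-1,0,0,0.3,0,0,0,-1,0,0,1,0,0,0,-1,0,0,1,0,0,0,-1,0,-0.6,1,0,0,0,-1,0,-0.6,1,0,0,0,-1,0,-0.66,0.2,0,0,0,-1,0,0,0,0,0,0,-1,0,0,0,0,0,0,-1]' 25
python3 - <<'E'
from e import *
im,c=snap("wrist","w18");p=r.read_state()["position"];print(p)
print("pad2",spot(im,"wrist",c,(.613,-.175),.052), "green",spot(im,"wrist",c,(.449,-.147),.014,60))
print([(b[0],b[1],b[2],at("wrist",c,b[0],.014)) for b in blobs(im,"green",80,20000)])
E
```

```text
time: 59.45
position: [0.6115, -0.2478, 0.2208]
tcp_rot: [-179.9, 0.1, -0.0]
wrist_force: [0.9, 1.1, -0.7]
finger_gap: 1.0
[ 0.61145369 -0.24750129  0.22053964]
pad2 (array([257. , 125.5]), 140, array([ 0.5844, -0.1729])) green (array([151.2, 109.4]), 117, array([ 0.4485, -0.1464]))
[(array([153.3, 109.6]), np.int32(1281), array([133,  88,  42,  44], dtype=int32), array([ 0.45150085, -0.14689235])), (array([445.7, 279.8]), np.int32(527), array([433, 261,  37,  41], dtype=int32), array([ 0.84839518, -0.38024375]))]
```

```bash
python3 - <<'E'
from h import *
w=cv2.imread("pics/w18.png");s,_=snap("scene");d,_=snap("side")
cv2.imwrite("pics/sA.png",s);cv2.imwrite("pics/dA.png",d)
f=lambda a,k:cv2.resize(a,None,fx=k,fy=k,interpolation=cv2.INTER_CUBIC)
a=f(w[60:190,190:320],3)[:390,:390];b=f(s[255:320,185:260],5.2)[:338,:390]
e=f(d[225:290,310:385],5.2)[:338,:390]
o=np.zeros((600,790,3),np.uint8);o[:260,:260]=f(w[60:190,190:320],2);o[262:600,:390]=b;o[262:600,395:785]=e;o[:260,300:690]=f(w[60:190,120:315],2)[:, :390]
cv2.imwrite("pics/m18.png",o)
E
```

```text
(no output)
```

View pics/m18.png

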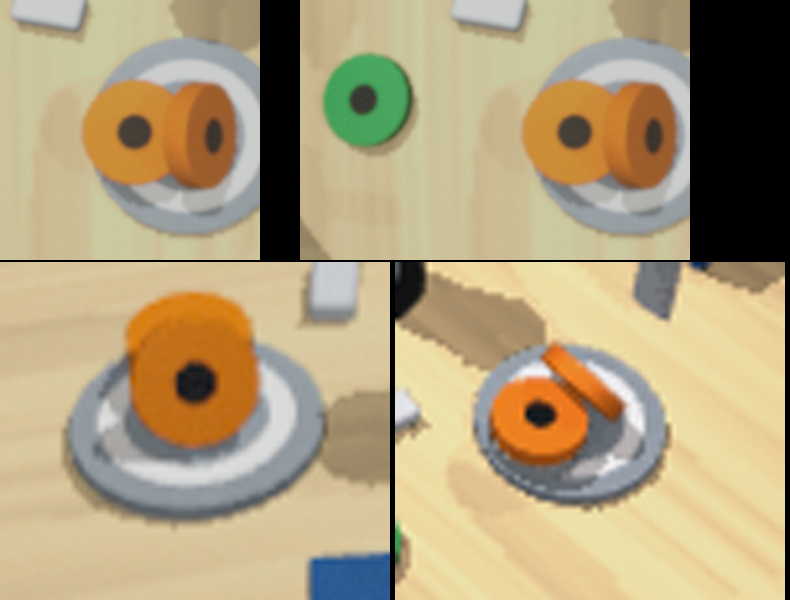

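```bash
python3 - <<'E'
from e import *
im=cv2.imread("pics/w18.png");c=r.get_calibration("wrist")
print(proj("wrist",c,(.6207,-.175,.0573)),at("wrist",c,(257,125.5),.038))
for n,uv in (("scene",(185+195/5.2,255+(382-262)/5.2)),):
    print(uv,proj(n,r.get_calibration(n),(.6207,-.175,.0573)))
E
python3 -m inch '[0.07,0.6,-0.2,0,0,-0.111,-1,0,0.6,-0.2,0,0,-0.111,-1,0,0.61,-0.2,0,0,-0.111,-1,0,0,-0.2,0,0,-0.111,-1,0,0,-0.2,0,0,-0.111,-1,0,0,-0.2,0,0,-0.111,-1,0,0,-0.2,0,0,-0.111,-1,0,0,-0.2,0,0,-0.111,-1,0,0,-0.2,0,0,-0.112,-1,0,0,0,0,0,0,-1,0,0,0,0,0,0,-1]' 25
python3 - <<'E'
from e import *
im,c=snap("wrist","w19");p=r.read_state();print(p["position"],p["joints"].round(1))
for z in(.0573,): print(spot(im,"wrist",c,(.6207,-.175),z,80))
print(proj("wrist",c,(.6207,-.175,.0573)))
g=im.max(2);k,_,s,q=cv2.connectedComponentsWithStats((g<75).astype(np.uint8))
print([(q[i].round(),s[i].tolist()) for i in range(1,k) if 40<s[i,4]<2000])
E
```

```text
[291.27489466 127.4771139 ] [ 0.58329555 -0.17250125]
(222.5, 278.0769230769231) [220.76336195 272.15124621]
time: 60.98
position: [0.6149, -0.1759, 0.1494]
tcp_rot: [180.0, 0.0, -89.8]
wrist_force: [0.1, -0.2, -0.9]
finger_gap: 0.998
[ 0.61496506 -0.17607446  0.14955651] [-22.2  23.2  83.   -0.   73.8  67.7]
(array([281.4, 195.6]), 193, array([ 0.6294, -0.1753]))
[281.09367996 205.50046901]
[(array([20., 37.]), [0, 0, 30, 77, 959]), (array([49., 42.]), [11, 0, 52, 85, 1728]), (array([251.,  17.]), [243, 0, 13, 29, 51]), (array([211.,  34.]), [150, 0, 113, 43, 460]), (array([186.,  24.]), [134, 22, 108, 6, 229]), (array([470., 109.]), [459, 105, 20, 7, 68]), (array([135., 204.]), [94, 172, 65, 74, 1801]), (array([ 21., 203.]), [0, 183, 38, 44, 883]), (array([281., 196.]), [272, 190, 20, 13, 193]), (array([279., 239.]), [271, 232, 16, 16, 198]), (array([257., 341.]), [251, 339, 13, 5, 52])]
```

```bash
python3 - <<'E'
from e import *
c=r.get_calibration("wrist");s=r.get_calibration("scene")
im=cv2.imread("pics/sA.png");g=im.max(2)
k,_,st,q=cv2.connectedComponentsWithStats((g<70).astype(np.uint8))
L=[q[i] for i in range(1,k) if abs(q[i][0]-222)<6 and abs(q[i][1]-278)<6 and st[i,4]>10];print(L)
def tri(rs):
    A=sum(np.eye(3)-np.outer(d,d)for o,d in rs);b=sum((np.eye(3)-np.outer(d,d))@o for o,d in rs);return np.linalg.solve(A,b)
rs=[]
for n,cc,uv in(("wrist",c,(281.4,195.6)),("scene",s,L[0] if L else (222.5,278.1))):
    o,d=ray(n,cc,uv);rs.append((o,d/np.linalg.norm(d)))
print(tri(rs),at("wrist",c,(279,239),.038))
E
```

```text
[array([222.05 , 277.825])]
[ 0.62702144 -0.17453804  0.04480063] [ 0.58346593 -0.17312687]
```

```bash
cat >> e.py <<'E'
def tri(L):
    rs=[ray(*l) for l in L];rs=[(o,d/np.linalg.norm(d)) for o,d in rs]
    A=sum(np.eye(3)-np.outer(d,d)for o,d in rs);b=sum((np.eye(3)-np.outer(d,d))@o for o,d in rs);return np.linalg.solve(A,b).round(4)
def darks(im,uv,R,T=75):
    g=im.max(2);k,_,s,q=cv2.connectedComponentsWithStats((g<T).astype(np.uint8))
    return [(q[i].round(1),s[i,4]) for i in range(1,k) if np.linalg.norm(q[i]-uv)<R and 8<s[i,4]<900]
E
python3 - <<'E'
from e import *
c=r.get_calibration("wrist");d=r.get_calibration("side");s=r.get_calibration("scene")
im=cv2.imread("pics/dA.png");D=darks(im,(338,254),6);print(D)
print("pad1",tri([("wrist",c,(279,239)),("side",d,D[0][0])]))
# reference checks: green washer on counter; sees bias
w=cv2.imread("pics/w19.png")
for n,cc,f in(("side",d,"dA"),("scene",s,"sA")):
    u=proj(n,cc,(.4485,-.1465,.014));print(n,u,darks(cv2.imread(f"pics/{f}.png"),u,8))
# saturation map around stack along x at y=-.175 and nearby
h=cv2.cvtColor(w,cv2.COLOR_BGR2HSV)
for y in(-.175,-.20,-.15):
  print(y,[(round(x,3),h[tuple(int(v) for v in proj("wrist",c,(x,y,.02))[::-1])].tolist()) for x in np.arange(.55,.68,.006)])
E
```

```text
[(array([337.3, 253.8]), np.int32(16))]
pad1 [ 0.5837 -0.1726  0.0394]
side [300.93703464 277.61950872] [(array([301.3, 277.1]), np.int32(24))]
scene [223.39941443 242.25102361] [(array([224.1, 241.8]), np.int32(18))]
-0.175 [(np.float64(0.55), [17, 191, 208]), (np.float64(0.556), [17, 190, 208]), (np.float64(0.562), [17, 192, 208]), (np.float64(0.568), [14, 76, 74]), (np.float64(0.574), [15, 75, 68]), (np.float64(0.58), [11, 61, 71]), (np.float64(0.586), [13, 174, 157]), (np.float64(0.592), [15, 206, 207]), (np.float64(0.598), [14, 196, 189]), (np.float64(0.604), [13, 192, 171]), (np.float64(0.61), [14, 188, 171]), (np.float64(0.616), [12, 75, 61]), (np.float64(0.622), [14, 57, 58]), (np.float64(0.628), [11, 112, 82]), (np.float64(0.634), [13, 181, 166]), (np.float64(0.64), [13, 171, 164]), (np.float64(0.646), [105, 14, 176]), (np.float64(0.652), [75, 2, 209]), (np.float64(0.658), [80, 4, 205]), (np.float64(0.664), [99, 20, 170]), (np.float64(0.67), [101, 21, 170]), (np.float64(0.676), [27, 53, 207])]
-0.2 [(np.float64(0.55), [21, 69, 207]), (np.float64(0.556), [22, 67, 209]), (np.f
[... 828 characters left out ...]
6, 208]), (np.float64(0.568), [17, 186, 207]), (np.float64(0.574), [18, 187, 207]), (np.float64(0.58), [18, 189, 208]), (np.float64(0.586), [17, 187, 207]), (np.float64(0.592), [17, 185, 207]), (np.float64(0.598), [14, 182, 185]), (np.float64(0.604), [14, 194, 192]), (np.float64(0.61), [14, 191, 174]), (np.float64(0.616), [13, 185, 171]), (np.float64(0.622), [13, 180, 171]), (np.float64(0.628), [13, 181, 169]), (np.float64(0.634), [7, 20, 167]), (np.float64(0.64), [90, 1, 209]), (np.float64(0.646), [90, 1, 209]), (np.float64(0.652), [100, 13, 176]), (np.float64(0.658), [100, 18, 169]), (np.float64(0.664), [100, 18, 168]), (np.float64(0.67), [28, 54, 207]), (np.float64(0.676), [28, 52, 207])]
```

```bash
python3 - <<'E'
from e import *
c=r.get_calibration("wrist");d=r.get_calibration("side");s=r.get_calibration("scene")
rv=np.array([-2.89353287,.00170802277,.00279694616]);R=cv2.Rodrigues(rv)[0]
C=-R.T@np.array([-.57430541,-.02544244,.39186801])+np.array([.6115,-.2477,.2206])-np.array([.57446,.00005,.20464])
c18=dict(camera_matrix=c["camera_matrix"],rvec=rv,tvec=-R@C)
w=cv2.imread("pics/w18.png");print(darks(w,(290,127),60))
a=[x[0] for x in darks(w,(296,127),12)]
print("pad1",tri([("wrist",c18,(257,125.5)),("wrist",c,(279,239))]))
print("pad2",tri([("wrist",c18,a[0]),("wrist",c,(281.4,195.6))]),tri([("wrist",c18,a[0]),("scene",s,(222.05,277.8))]),tri([("wrist",c18,a[0]),("wrist",c,(281.4,195.6)),("scene",s,(222.05,277.8))]))
# steel edges: low-sat mask ellipse of non-white dark region in w19 for y profile
h=cv2.cvtColor(cv2.imread("pics/w19.png"),cv2.COLOR_BGR2HSV)
for y in(-.19,-.18,-.17,-.16):
  print(y,[(round(float(x),3),h[tuple(int(v) for v in proj("wrist",c,(x,y,.01))[::-1])].tolist()) for x in np.arange(.625,.66,.003)])
E
```

```text
[(array([257. , 125.5]), np.int32(140)), (array([296.4, 127.7]), np.int32(70))]
pad1 [ 0.5833 -0.173   0.0376]
pad2 [ 0.6267 -0.1755  0.0437] [ 0.6268 -0.1746  0.0446] [ 0.6268 -0.1749  0.0447]
-0.19 [(0.625, [13, 181, 149]), (0.628, [13, 180, 149]), (0.631, [13, 181, 151]), (0.634, [13, 177, 161]), (0.637, [8, 73, 139]), (0.64, [103, 20, 151]), (0.643, [98, 5, 197]), (0.646, [90, 1, 208]), (0.649, [90, 1, 209]), (0.652, [75, 2, 209]), (0.655, [100, 4, 199]), (0.658, [99, 20, 168])]
-0.18 [(0.625, [11, 106, 82]), (0.628, [13, 182, 164]), (0.631, [13, 181, 168]), (0.634, [13, 189, 166]), (0.637, [13, 173, 168]), (0.64, [8, 35, 139]), (0.643, [100, 18, 170]), (0.646, [96, 7, 192]), (0.649, [75, 2, 209]), (0.652, [90, 1, 209]), (0.655, [60, 1, 209]), (0.658, [102, 7, 188])]
-0.17 [(0.625, [12, 113, 81]), (0.628, [13, 186, 163]), (0.631, [13, 190, 166]), (0.634, [13, 183, 167]), (0.637, [13, 181, 166]), (0.64, [9, 52, 138]), (0.643, [103, 18, 170]), (0.646, [98, 5, 197]), (0.649, [90, 1, 208]), (0.652, [90, 1, 208]), (0.655, [75, 2, 209]), (0.658, [95, 8, 185])]
-0.16 [(0.625, [13, 186, 169]), (0.628, [13, 187, 169]), (0.631, [13, 185, 167]), (0.634, [13, 182, 167]), (0.637, [7, 58, 158]), (0.64, [102, 19, 172]), (0.643, [90, 5, 202]), (0.646, [75, 2, 209]), (0.649, [75, 2, 210]), (0.652, [90, 1, 209]), (0.655, [96, 7, 196]), (0.658, [100, 18, 169])]
```

```bash
python3 -m inch '[0.15,0.02,-0.5,0,0,0,-1,0,0,-0.8,0,0,0,-1,0,0,-0.8,0,0,0,-1,0,0,-0.6,0,0,0,-1,0,0,-0.3,0,0,0,-1,0,0,-0.12,0,0,0,-1,0,0,0,0,0,0,-1,0,0,0,0,0,0,0,0,0,0,0,0,0,1,0,0,0,0,0,0,1,0,0,0,0,0,0,1,0,0,0,0,0,0,1]' 15
python3 -m inch '[0,0,0,0,0,0,1,0,0,0.1,0,0,0,1,0,0,0.2,0,0,0,1,0,0,0.5,0,0,0,1,0,0,1,0,0,0,1,0,0,1,0,0,0,1,0,0,0,0,0,0,1,0,0,0,0,0,0,1]' 25
python3 - <<'E'
from e import *
im,c=snap("wrist","w20");p=r.read_state()["position"];print(p)
u=proj("wrist",c,(*p[:2],p[2]+.019));print(u,darks(im,u,80))
print("pad1",darks(im,proj("wrist",c,(.5835,-.173,.038)),40))
print([(b[0],b[1],b[2]) for b in blobs(im,"orange",80,20000)])
E
```

```text
time: 62.52
position: [0.621, -0.1756, 0.0246]
tcp_rot: [-180.0, -0.0, -90.0]
wrist_force: [1.3, 0.2, 1.3]
finger_gap: 0.638
time: 63.52
position: [0.62, -0.1753, 0.1358]
tcp_rot: [179.9, 0.0, -90.0]
wrist_force: [0.2, 0.2, -1.2]
finger_gap: 0.631
[ 0.61960392 -0.17515134  0.13497532]
[281.81264117 264.24638837] [(array([282.9, 254.3]), np.int32(775))]
pad1 [(array([282.9, 254.3]), np.int32(775))]
[(array([283.3, 271.8]), np.int32(5901), array([229, 226, 108,  83], dtype=int32))]
```

```bash
python3 -m inch '[-0.75,-0.72,0,0,0,0,1,-0.75,-0.72,0,0,0,0,1,-0.75,-0.72,0,0,0,0,1,-0.75,-0.72,0,0,0,0,1,0,0,-0.5,0,0,0,1,0,0,-0.8,0,0,0,1,0,0,-0.8,0,0,0,1,0,0,-0.6,0,0,0,1,0,0,-0.2,0,0,0,1,0,0,-0.07,0,0,0,1,0,0,0,0,0,0,1,0,0,0,0,0,0,1]' 25
```

```text
time: 65.08
position: [0.5014, -0.2912, 0.0186]
tcp_rot: [-179.9, -0.1, -90.0]
wrist_force: [-0.7, 0.1, -0.2]
finger_gap: 0.634
```

```bash
python3 -m inch '[0,0,-0.06,0,0,0,1,0,0,0,0,0,0,1,0,0,0,0,0,0,0,0,0,0,0,0,0,-1,0,0,0,0,0,0,-1,0,0,0,0,0,0,-1,0,0,0,0,0,0,-1,0,0,0.5,0,0,0,-1,0,0,1,0,0,0,-1,0,0,1,0,0,0,-1,0,0,1,0,0,0,-1,0,0,1,0,0,0,-1,0,0,0,0,0,0,-1,0,0,0,0,0,0,-1]' 25
python3 - <<'E'
from e import *
H["orange"]=((8,140,100),(20,255,255))
im,c=snap("wrist","w21");p=r.read_state()["position"];print(p)
for b in blobs(im,"orange",80,20000): print(b[0],b[1],b[2],at("wrist",c,b[0],.014),darks(im,b[0],15))
E
```

```text
time: 66.82
position: [0.5002, -0.2904, 0.1945]
tcp_rot: [179.9, 0.0, -90.0]
wrist_force: [0.5, -0.1, -0.8]
finger_gap: 1.005
[ 0.49992141 -0.29014365  0.1938258 ]
[174. 121.] 1956 [148  95  52  53] [ 0.5839272  -0.16734008] [(array([171.3, 120.2]), np.int32(108))]
[282.5 209.4] 1810 [258 185  50  50] [ 0.48005221 -0.29055641] []
```

```bash
python3 - <<'E'
from e import *
im=cv2.imread("pics/w21.png");print(im.max(2)[185:236:5,258:308:5])
h=cv2.cvtColor(im,cv2.COLOR_BGR2HSV);print(h[210,250:315:5].tolist())
s,cs=snap("scene");d,cd=snap("side")
for n,i,c in(("scene",s,cs),("side",d,cd)): u=proj(n,c,(.48,-.2906,.014)).astype(int);print(n,u,i.max(2)[u[1]-10:u[1]+11:2,u[0]-10:u[0]+11:2])
E
```

```text
[[215 215 214 187 168 167 159 169 180 212]
 [215 211 192 215 215 215 214 214 166 179]
 [215 204 215 216 215 214 215 215 215 175]
 [210 214 215 215 215 214 215 215 215 214]
 [209 215 215 214 111  82 154 214 214 215]
 [214 215 215 196  78  79  80 213 215 215]
 [214 215 215 210  83  80  97 215 215 214]
 [210 215 215 214 210 197 213 214 215 214]
 [211 214 215 215 215 215 214 215 214 207]
 [214 213 213 215 215 215 214 214 213 214]
 [213 213 207 207 209 211 209 206 209 212]]
[[25, 60, 214], [24, 64, 215], [18, 178, 216], [18, 184, 215], [18, 184, 216], [16, 108, 104], [19, 63, 77], [15, 65, 78], [15, 142, 124], [18, 187, 215], [18, 191, 214], [18, 185, 215], [21, 81, 180]]
scene [169 257] [[146 147 149 156 204 205 207 208 208 209 210]
 [152 153 159 208 208 208 210 211 209 208 207]
 [153 179 206 210 214 217 218 218 217 217 212]
 [182 204 214 217 217 215 198 209 217 216 217]
 [204 215 216 217 198  32  34  46 202 217 217]
 [207 216 217 217 170  33  33  51 203 218 216]
 [195 216 217 217 217 196 185 216 217 216 215]
 [156 194 217 217 217 217 217 217 217 209 176]
 [160 141 168 200 204 209 205 197 177 143 146]
 [159 154 143 146 151 153 151 150 148 144 189]
 [214 159 157 151 151 151 149 161 181 214 215]]
side [342 301] [[240 239 239 239 239 237 232 231 234 237 236]
 [239 239 239 239 238 239 237 237 231 234 237]
 [239 239 239 239 239 239 239 239 237 228 234]
 [239 239 239 239 239 239 239 239 239 238 238]
 [239 239 239 239 159 104 171 239 239 239 239]
 [218 239 239 237  32  32  31 210 239 239 227]
 [187 239 239 239 129  31  32 198 239 239 237]
 [194 236 239 239 239 231 232 239 239 239 226]
 [225 161 239 239 239 239 239 239 239 237 156]
 [223 173 159 233 239 239 239 239 237 144 173]
 [226 222 219 139 156 162 163 155 136 173 187]]
```

```bash
python3 -m inch '[0.232,0.2,0,0,0,0.111,-1,0.232,0.2,0,0,0,0.111,-1,0.232,0.2,0,0,0,0.111,-1,0.232,0.2,0,0,0,0.111,-1,0.232,0.2,0,0,0,0.111,-1,0.232,0.2,0,0,0,0.111,-1,0.232,0.2,0,0,0,0.111,-1,0.232,0.2,0,0,0,0.111,-1,0.232,0.2,0,0,0,0.111,-1,0,0,0,0,0,0,-1,0,0,0,0,0,0,-1]' 30
python3 - <<'E'
from e import *
H["orange"]=((8,140,100),(20,255,255))
im,c=snap("wrist","w22");p=r.read_state();print(p["position"],p["tcp_rot"])
print("pad1",spot(im,"wrist",c,(.5835,-.173),.038,60,95))
h=cv2.cvtColor(im,cv2.COLOR_BGR2HSV)
# rim profile in front of (camera side, +y) the disc: going +y from disc edge
for x in(.5835,):
  print([(round(float(y),4),h[tuple(int(v) for v in proj("wrist",c,(x,y,.038))[::-1])].tolist()) for y in np.arange(-.15,-.12,.0015)])
  print([(round(float(y),4),h[tuple(int(v) for v in proj("wrist",c,(x,y,.038))[::-1])].tolist()) for y in np.arange(-.215,-.195,.0015)])
E
```

```text
time: 68.35
position: [0.5837, -0.2189, 0.1945]
tcp_rot: [-180.0, 0.1, -0.2]
wrist_force: [0.3, -0.4, 1.1]
finger_gap: 0.997
[ 0.58373728 -0.21898425  0.19469743] [-1.79984596e+02  6.58866912e-02 -2.15873760e-01]
pad1 (array([282. , 152.8]), 218, array([ 0.5833, -0.1729]))
[(-0.15, [17, 185, 199]), (-0.1485, [17, 181, 199]), (-0.147, [18, 190, 197]), (-0.1455, [17, 166, 198]), (-0.144, [14, 40, 190]), (-0.1425, [15, 8, 191]), (-0.141, [80, 4, 189]), (-0.1395, [99, 15, 172]), (-0.138, [100, 18, 166]), (-0.1365, [102, 20, 166]), (-0.135, [102, 20, 166]), (-0.1335, [102, 20, 167]), (-0.132, [100, 18, 167]), (-0.1305, [102, 20, 168]), (-0.129, [100, 18, 166]), (-0.1275, [100, 14, 165]), (-0.126, [23, 43, 180]), (-0.1245, [22, 62, 192]), (-0.123, [24, 65, 199]), (-0.1215, [25, 62, 199])]
[(-0.215, [101, 18, 158]), (-0.2135, [101, 18, 152]), (-0.212, [98, 16, 131]), (-0.2105, [98, 8, 123]), (-0.209, [103, 15, 121]), (-0.2075, [90, 8, 128]), (-0.206, [0, 0, 142]), (-0.2045, [13, 25, 166]), (-0.203, [12, 73, 179]), (-0.2015, [14, 142, 191]), (-0.2, [17, 190, 200]), (-0.1985, [17, 192, 199]), (-0.197, [17, 194, 199]), (-0.1955, [17, 194, 199])]
```

```bash
python3 - <<'E'
from e import *
im=cv2.imread("pics/w22.png");c=r.get_calibration("wrist");h=cv2.cvtColor(im,cv2.COLOR_BGR2HSV)
for y in(-.20,-.19,-.175,-.16,-.15):
  print(y,[h[tuple(int(v) for v in proj("wrist",c,(x,y,.01))[::-1])].tolist()[1:] for x in np.arange(.60,.68,.0025)])
w=cv2.imread("pics/w14.png");hh=cv2.cvtColor(w,cv2.COLOR_BGR2HSV);print(hh[127,225:345:4].tolist())
E
```

```text
-0.2 [[191, 198], [165, 188], [110, 156], [9, 120], [11, 119], [17, 123], [21, 135], [19, 157], [19, 162], [21, 161], [19, 160], [22, 162], [20, 162], [19, 162], [19, 165], [11, 178], [4, 195], [3, 201], [1, 201], [3, 200], [3, 200], [4, 190], [16, 162], [23, 158], [21, 156], [21, 157], [18, 156], [30, 164], [56, 196], [56, 199], [60, 199], [58, 199], [60, 199]]
-0.19 [[187, 200], [186, 200], [189, 200], [185, 200], [187, 199], [145, 178], [11, 121], [20, 142], [19, 159], [20, 162], [20, 163], [22, 161], [19, 161], [22, 162], [21, 161], [19, 160], [22, 162], [17, 167], [3, 192], [3, 200], [3, 202], [3, 200], [3, 200], [9, 174], [21, 158], [21, 157], [21, 159], [19, 160], [12, 155], [46, 188], [56, 199], [59, 200], [59, 199]]
-0.175 [[191, 198], [185, 200], [191, 199], [187, 199], [187, 199], [184, 198], [118, 180], [5, 154], [21, 160], [21, 161], [21, 160], [21, 161], [20, 163], [20, 162], [19, 162], [21, 160], [22, 161], [21, 160], [22, 162], [12, 177], [3, 198], [3, 201], [3, 201], [4, 201], [9, 179], [19, 162], [18, 158], [19, 160], [16, 158], [28, 176], [55, 199], [58, 199], [59,
[... 477 characters left out ...]
162], [19, 161], [22, 161], [17, 161], [21, 160], [21, 161], [7, 181], [3, 196], [1, 201], [4, 201], [1, 200], [3, 201], [3, 198], [10, 178], [22, 160], [21, 158], [19, 158], [21, 159], [12, 155], [41, 186], [54, 198], [54, 199], [55, 198], [56, 199], [58, 199]]
[[21, 69, 202], [21, 69, 202], [20, 54, 185], [97, 20, 168], [100, 18, 167], [96, 7, 191], [75, 3, 204], [90, 3, 201], [98, 17, 165], [96, 14, 186], [95, 15, 186], [96, 13, 189], [93, 15, 184], [50, 11, 71], [0, 4, 66], [30, 4, 67], [60, 8, 66], [98, 16, 174], [96, 14, 182], [96, 14, 182], [95, 15, 184], [95, 18, 159], [90, 3, 199], [75, 3, 204], [80, 4, 196], [99, 20, 164], [99, 20, 163], [28, 37, 181], [27, 56, 201], [25, 58, 202]]
```

```bash
python3 -m inch '[-0.01,0.57,-0.4,0,0,0,-1,0,0.58,-0.8,0,0,0,-1,0,0,-0.9,0,0,0,-1,0,0,-0.9,0,0,0,-1,0,0,-0.8,0,0,0,-1,0,0,-0.4,0,0,0,-1,0,0,-0.2,0,0,0,-1,0,0,-0.1,0,0,0,-1,0,0,0,0,0,0,-1,0,0,0,0,0,0,-1]' 30
```

```text
time: 69.65
position: [0.5845, -0.173, 0.0162]
tcp_rot: [180.0, -0.1, -0.1]
wrist_force: [-0.1, -0.4, -0.4]
finger_gap: 1.004
```

```bash
python3 -m inch '[0,0,0,0,0,0,0,0,0,0,0,0,0,1,0,0,0,0,0,0,1,0,0,0,0,0,0,1,0,0,0,0,0,0,1,0,0,0,0,0,0,1]' 40
```

```text
time: 70.4
position: [0.5838, -0.1728, 0.0153]
tcp_rot: [-180.0, 0.0, -0.1]
wrist_force: [-0.4, 0.2, 1.5]
finger_gap: 0.632
```

```bash
python3 -m inch '[0,0,0.1,0,0,0,1,0,0,0,0,0,0,1,0,0,0,0,0,0,1]' 40
python3 -m inch '[0.25,-0.02,0,0,0,0,1,0.25,-0.02,0,0,0,0,1,0.22,-0.01,0,0,0,0,1,0,0,0,0,0,0,1,0,0,0,0,0,0,1]' 40
python3 - <<'E'
from e import *
im,c=snap("wrist");p=r.read_state()["position"];print(p)
print(spot(im,"wrist",c,p[:2],p[2]+.0235,60,95))
E
```

```text
time: 70.78
position: [0.5837, -0.1727, 0.019]
tcp_rot: [-180.0, 0.0, -0.1]
wrist_force: [-0.8, 0.7, -3.7]
finger_gap: 0.627
time: 71.4
position: [0.6124, -0.1746, 0.0191]
tcp_rot: [-180.0, 0.0, -0.1]
wrist_force: [-0.7, -0.2, -3.4]
finger_gap: 0.629
[ 0.61222743 -0.17459343  0.01907805]
(array([282.3, 266.7]), 893, array([ 0.6124, -0.1746]))
```

```bash
python3 -m inch '[0.015,0,-0.06,0,0,0,1,0,0,-0.045,0,0,0,1,0,0,0,0,0,0,1,0,0,0,0,0,0,0,0,0,0,0,0,0,-0.6,0,0,0,0,0,0,-1,0,0,0,0,0,0,-1,0,0,0.3,0,0,0,-1,0,0,1,0,0,0,-1,0,0,1,0,0,0,-1,0,-0.6,1,0,0,0,-1,0,-0.6,1,0,0,0,-1,0,-0.66,0.7,0,0,0,-1,0,0,0,0,0,0,-1,0,0,0,0,0,0,-1]' 40
python3 - <<'E'
from e import *
im,c=snap("wrist","w23");p=r.read_state()["position"];print(p)
print("pad1",spot(im,"wrist",c,(.613,-.175),.038,40,95),"green",spot(im,"wrist",c,(.449,-.147),.014,60,95))
h=cv2.cvtColor(im,cv2.COLOR_BGR2HSV)
for a in range(0,360,30):
    t=np.radians(a);print(a,[h[tuple(int(v) for v in proj("wrist",c,(.6129+q*np.cos(t),-.175+q*np.sin(t),.024))[::-1])].tolist()[1:] for q in np.arange(.024,.040,.002)])
E
```

```text
time: 73.32
position: [0.6125, -0.248, 0.2141]
tcp_rot: [-179.9, 0.1, -0.1]
wrist_force: [-0.5, -0.1, -0.9]
finger_gap: 1.0
[ 0.61238816 -0.24759125  0.21348902]
pad1 (array([283., 127.]), 184, array([ 0.6132, -0.1748])) green (array([148.2, 109.4]), 146, array([ 0.4485, -0.1464]))
0 [[183, 202], [185, 203], [184, 202], [160, 194], [19, 171], [0, 188], [1, 203], [1, 203]]
30 [[183, 202], [182, 202], [182, 202], [161, 199], [19, 175], [4, 194], [1, 204], [1, 204]]
60 [[182, 202], [181, 202], [183, 202], [117, 189], [47, 178], [3, 200], [1, 202], [3, 203]]
90 [[178, 202], [179, 202], [172, 199], [128, 193], [7, 181], [3, 201], [1, 203], [1, 204]]
120 [[174, 202], [178, 202], [173, 201], [59, 174], [4, 175], [3, 202], [3, 204], [3, 203]]
150 [[177, 202], [179, 202], [175, 201], [67, 178], [3, 178], [3, 202], [1, 203], [3, 204]]
180 [[180, 203], [177, 203], [146, 195], [87, 179], [4, 176], [4, 202], [3, 204], [3, 204]]
210 [[183, 202], [178, 203], [176, 200], [61, 171], [3, 170], [1, 201], [3, 203], [1, 204]]
240 [[186, 202], [184, 202], [186, 200], [128, 172], [22, 142], [3, 179], [4, 187], [3, 203]]
270 [[183, 203], [185, 203], [182, 202], [159, 186], [27, 143], [4, 171], [7, 177], [6, 177]]
300 [[184, 202], [185, 203], [183, 203], [146, 183], [88, 163], [6, 169], [7, 178], [6, 178]]
330 [[186, 202], [187, 202], [185, 203], [182, 199], [67, 161], [9, 163], [7, 179], [6, 184]]
```

```bash
python3 -m inch '[-0.828,-0.268,0,0,0,0,-1,-0.828,-0.268,0,0,0,0,-1,-0.828,-0.268,0,0,0,0,-1,-0.828,-0.268,-0.5,0,0,0,-1,0,0,-0.9,0,0,0,-1,0,0,-0.9,0,0,0,-1,0,0,-0.5,0,0,0,-1,0,0,0,0,0,0,-1,0,0,0,0,0,0,-1]' 25
python3 - <<'E'
from e import *
im,c=snap("wrist","w24");p=r.read_state()["position"];print(p)
print(spot(im,"wrist",c,(.480,-.2906),.014,80,95))
E
```

```text
time: 74.5
position: [0.4811, -0.2915, 0.1032]
tcp_rot: [-180.0, -0.0, -0.0]
wrist_force: [-0.3, 0.6, 0.8]
finger_gap: 1.0
[ 0.48139678 -0.29191364  0.10373285]
(array([279.3, 211.5]), 323, array([ 0.4785, -0.2907]))
```

```bash
python3 -m inch '[-0.07,0.02,-0.8,0,0,0,-1,0,0,-0.8,0,0,0,-1,0,0,-0.5,0,0,0,-1,0,0,-0.25,0,0,0,-1,0,0,-0.14,0,0,0,-1,0,0,0,0,0,0,-1,0,0,0,0,0,0,1,0,0,0,0,0,0,1,0,0,0,0,0,0,1,0,0,0,0,0,0,1,0,0,0,0,0,0,1]' 25
python3 -m inch '[0,0,0.2,0,0,0,1,0,0,0.8,0,0,0,1,0,0,1,0,0,0,1,0,0,0.5,0,0,0,1,0,0,0,0,0,0,1,0,0,0,0,0,0,1]' 25
python3 - <<'E'
from e import *
im,c=snap("wrist");p=r.read_state()["position"];print(p)
print(spot(im,"wrist",c,p[:2],p[2]+.0105,60,85))
s,cs=snap("scene")
E
```

```text
time: 75.92
position: [0.4781, -0.2913, 0.0037]
tcp_rot: [180.0, -0.0, -0.1]
wrist_force: [0.4, -0.8, 1.6]
finger_gap: 0.627
time: 76.68
position: [0.4774, -0.2907, 0.1027]
tcp_rot: [-179.9, 0.1, -0.1]
wrist_force: [0.7, 0.5, -1.2]
finger_gap: 0.631
[ 0.4772105  -0.29060744  0.10233441]
(array([282.3, 256.1]), 748, array([ 0.4774, -0.2902]))
```

```bash
python3 -m inch '[0,0,0.9,0,0,0,1,0,0,1,0,0,0,1,0.848,0.266,0.9,0,0,0,1,0.848,0.266,0,0,0,0,1,0.848,0.266,0,0,0,0,1,0.848,0.266,0,0,0,0,1,0,0,0,0,0,0,1,0,0,0,0,0,0,1]' 25
python3 - <<'E'
from e import *
im,c=snap("wrist","w25");p=r.read_state()["position"];print(p)
print("pad1",spot(im,"wrist",c,(.613,-.175),.038,60,95),"green",spot(im,"wrist",c,(.449,-.147),.014,60,95))
E
```

```text
time: 77.78
position: [0.6128, -0.2486, 0.2141]
tcp_rot: [-180.0, 0.2, -0.1]
wrist_force: [-0.4, -0.3, -1.0]
finger_gap: 0.629
[ 0.61262001 -0.24880848  0.21462761]
pad1 (array([283. , 126.2]), 177, array([ 0.6131, -0.1747])) green (array([148.5, 108.5]), 139, array([ 0.4487, -0.1463]))
```

```bash
python3 -m inch '[0,0.61,-0.3,0,0,0,1,0,0.61,-0.8,0,0,0,1,0,0.62,-0.9,0,0,0,1,0,0,-0.9,0,0,0,1,0,0,-0.6,0,0,0,1,0,0,-0.4,0,0,0,1,0,0,-0.2,0,0,0,1,0,0,-0.1,0,0,0,1,0,0,0,0,0,0,1,0,0,0,0,0,0,1]' 25
python3 - <<'E'
from e import *
im,c=snap("wrist");p=r.read_state();print(p["position"],p["wrist_force"]);p=p["position"]
print(spot(im,"wrist",c,p[:2],p[2]+.0105,60,85))
E
```

```text
time: 79.08
position: [0.6142, -0.1753, 0.0483]
tcp_rot: [180.0, -0.1, -0.1]
wrist_force: [-0.4, -0.2, -0.5]
finger_gap: 0.63
[ 0.61418189 -0.17524172  0.04820683] [ 0.32946854  0.21381451 -1.2145447 ]
(array([282.4, 256.1]), 769, array([ 0.6143, -0.1746]))
```

```bash
python3 -m inch '[-0.025,0,-0.08,0,0,0,1,0,0,-0.06,0,0,0,1,0,0,-0.01,0,0,0,1,0,0,0,0,0,0,1]' 25
python3 -m inch '[0,0,0,0,0,0,0,0,0,0,0,0,0,-0.6,0,0,0,0,0,0,-1,0,0,0,0,0,0,-1,0,0,0.3,0,0,0,-1,0,0,1,0,0,0,-1,0,0,1,0,0,0,-1,0,-0.6,1,0,0,0,-1,0,-0.6,1,0,0,0,-1,0,-0.66,0.2,0,0,0,-1,0,0,0,0,0,0,-1,0,0,0,0,0,0,-1]' 25
python3 - <<'E'
from e import *
im,c=snap("wrist","w26");p=r.read_state()["position"];print(p)
print("pad2",spot(im,"wrist",c,(.613,-.175),.052,60,95),"green",spot(im,"wrist",c,(.449,-.147),.014,60,95))
E
```

```text
time: 79.62
position: [0.6127, -0.1751, 0.0417]
tcp_rot: [180.0, -0.0, -0.1]
wrist_force: [-1.1, 0.3, 1.4]
finger_gap: 0.63
time: 81.12
position: [0.6122, -0.2485, 0.221]
tcp_rot: [-179.9, 0.1, -0.1]
wrist_force: [0.2, 0.7, -1.2]
finger_gap: 1.003
[ 0.6121906  -0.24821239  0.22076555]
pad2 (array([282.8, 125.7]), 197, array([ 0.6127, -0.1741])) green (array([150.6, 108.9]), 139, array([ 0.4486, -0.1462]))
```

```bash
python3 -m inch '[-0.818,0.51,0,0,0,0,-1,-0.818,0.51,0,0,0,0,-1,-0.818,0.51,0,0,0,0,-1,-0.818,0.51,0,0,0,0,-1,-0.818,0.51,-0.5,0,0,0,-1,0,0,-0.9,0,0,0,-1,0,0,-0.9,0,0,0,-1,0,0,-0.65,0,0,0,-1,0,0,0,0,0,0,-1,0,0,0,0,0,0,-1]' 30
python3 - <<'E'
from e import *
im,c=snap("wrist","w27");p=r.read_state()["position"];print(p)
print(spot(im,"wrist",c,(.4486,-.1463),.014,80,95))
E
```

```text
time: 82.42
position: [0.4496, -0.1472, 0.1041]
tcp_rot: [180.0, -0.0, -0.0]
wrist_force: [-0.1, 0.0, 1.0]
finger_gap: 1.003
[ 0.44996733 -0.14751188  0.10452127]
(array([281.6, 211.8]), 360, array([ 0.449 , -0.1469]))
```

```bash
python3 -m inch '[-0.02,0.01,-0.8,0,0,0,-1,0,0,-0.8,0,0,0,-1,0,0,-0.5,0,0,0,-1,0,0,-0.25,0,0,0,-1,0,0,-0.15,0,0,0,-1,0,0,0,0,0,0,-1,0,0,0,0,0,0,1,0,0,0,0,0,0,1,0,0,0,0,0,0,1,0,0,0,0,0,0,1,0,0,0,0,0,0,1]' 35
python3 -m inch '[0,0,0.2,0,0,0,1,0,0,0.8,0,0,0,1,0,0,1,0,0,0,1,0,0,1,0,0,0,1,0,0,1,0,0,0,1,0,0,0.8,0,0,0,1,0.818,-0.51,0,0,0,0,1,0.818,-0.51,0,0,0,0,1,0.818,-0.51,0,0,0,0,1,0.818,-0.51,0,0,0,0,1,0.818,-0.51,0,0,0,0,1,0,0,0,0,0,0,1,0,0,0,0,0,0,1]' 35
python3 - <<'E'
from e import *
im,c=snap("wrist","w28");p=r.read_state()["position"];print(p)
print("held",spot(im,"wrist",c,p[:2],p[2]+.0105,60,85),"pad2",spot(im,"wrist",c,(.613,-.175),.052,60,95))
E
```

```text
time: 83.85
position: [0.4485, -0.1472, 0.0037]
tcp_rot: [180.0, -0.0, -0.1]
wrist_force: [-0.4, 0.9, 1.7]
finger_gap: 0.633
time: 85.48
position: [0.6108, -0.2485, 0.1948]
tcp_rot: [-179.9, 0.1, -0.1]
wrist_force: [-0.2, 1.4, -2.5]
finger_gap: 0.628
[ 0.61071916 -0.24830486  0.19517128]
held (array([282.4, 256.7]), 818, array([ 0.6109, -0.248 ])) pad2 (array([284.4, 125.5]), 225, array([ 0.6127, -0.1741]))
```

```bash
python3 -m inch '[0.02,0.61,-0.3,0,0,0,1,0.02,0.61,-0.7,0,0,0,1,0,0.61,-0.8,0,0,0,1,0,0,-0.8,0,0,0,1,0,0,-0.4,0,0,0,1,0,0,-0.3,0,0,0,1,0,0,0,0,0,0,1,0,0,0,0,0,0,1]' 35
python3 - <<'E'
from e import *
im,c=snap("wrist");p=r.read_state();print(p["position"],p["wrist_force"]);p=p["position"]
print(spot(im,"wrist",c,p[:2],p[2]+.0105,60,85))
E
```

```text
time: 86.52
position: [0.6143, -0.1765, 0.0645]
tcp_rot: [180.0, -0.1, -0.1]
wrist_force: [0.4, -0.6, -2.0]
finger_gap: 0.629
[ 0.61430743 -0.1764646   0.06460645] [ 0.33624882  0.07524446 -2.58127986]
(array([282.4, 256.8]), 835, array([ 0.6143, -0.1761]))
```

```bash
python3 -m inch '[-0.03,0.035,-0.1,0,0,0,1,0,0,-0.08,0,0,0,1,0,0,-0.03,0,0,0,1,0,0,0,0,0,0,1]' 35
python3 - <<'E'
from e import *
im,c=snap("wrist");p=r.read_state();print(p["position"],p["wrist_force"]);p=p["position"]
print(spot(im,"wrist",c,p[:2],p[2]+.0105,60,85))
E
```

```text
time: 87.08
position: [0.6122, -0.1744, 0.0557]
tcp_rot: [-180.0, -0.0, -0.1]
wrist_force: [-1.1, 0.8, 3.5]
finger_gap: 0.626
[ 0.61215521 -0.17442596  0.05569421] [-2.31603771  0.28580673  3.02109849]
(array([282.4, 256.8]), 832, array([ 0.6122, -0.1741]))
```

```bash
python3 -m inch '[0,0,0.015,0,0,0,1,0,0,0,0,0,0,0,0,0,0,0,0,0,-0.6,0,0,0,0,0,0,-1,0,0,0,0,0,0,-1,0,0,0.3,0,0,0,-1,0,0,1,0,0,0,-1,0,0,1,0,0,0,-1,0,-0.6,1,0,0,0,-1,0,-0.6,0.8,0,0,0,-1,0,-0.66,0,0,0,0,-1,0,0,0,0,0,0,-1,0,0,0,0,0,0,-1]' 35
python3 - <<'E'
from e import *
H["orange"]=((8,140,100),(20,255,255))
im,c=snap("wrist","w29");p=r.read_state()["position"];print(p)
print("top",spot(im,"wrist",c,(.613,-.175),.066,60,95))
s,cs=snap("scene","sF");d,cd=snap("side","dF")
u0,u1=proj("scene",cs,(.6127,-.1746,.066)),proj("side",cd,(.6127,-.1746,.066))
a,b=darks(s,u0,6),darks(d,u1,6);print(u0,a,u1,b)
if a and b: print("tri",tri([("scene",cs,a[0][0]),("side",cd,b[0][0])]))
for n,i in(("scene",s),("side",d),("wrist",im)):
    for k in("orange","green","red","yellow"): print(n,k,[(x[0].tolist(),int(x[1])) for x in blobs(i,k,60,3000)])
E
```

```text
time: 88.75
position: [0.6114, -0.2481, 0.2179]
tcp_rot: [-179.9, 0.2, -0.1]
wrist_force: [0.4, 0.1, 0.4]
finger_gap: 0.998
[ 0.61153319 -0.24780208  0.21798023]
top (array([283.5, 126. ]), 247, array([ 0.6123, -0.174 ]))
[220.22016363 267.16406769] [(array([221. , 266.4]), np.int32(26))] [345.02335763 244.1644758 ] [(array([344.8, 243.6]), np.int32(20))]
tri [ 0.6127 -0.173   0.0678]
scene orange [([462.4, 107.0], 2441), ([554.9, 187.6], 77), ([507.6, 231.3], 139), ([221.7, 281.6], 207)]
scene green [([519.5, 249.2], 234), ([221.3, 268.7], 370), ([137.0, 362.0], 730)]
scene red [([361.6, 225.3], 223)]
scene yellow [([90.2, 234.2], 72), ([316.0, 249.1], 286)]
side orange [([138.3, 95.9], 1549), ([24.2, 142.3], 2713), ([343.4, 254.7], 89)]
side green [([214.4, 136.2], 86), ([437.4, 244.3], 250), ([344.5, 245.2], 236), ([394.6, 323.7], 70)]
side red [([267.8, 176.3], 104)]
side yellow [([270.4, 222.2], 173)]
wrist orange []
wrist green [([283.7, 126.3], 2092), ([446.7, 280.2], 465)]
wrist red []
wrist yellow [([321.4, 363.1], 2721)]
```

```bash
python3 - <<'E'
from e import *
for n,f in(("scene","sF"),("side","dF")):
    im=cv2.imread(f"pics/{f}.png");c=r.get_calibration(n);C=ray(n,c,(280,210))[0]
    v=C[:2]-np.array([.6127,-.1745]);v/=np.linalg.norm(v)
    h=cv2.cvtColor(im,cv2.COLOR_BGR2HSV)
    for z in(.059,.045,.031,.017):
        u=proj(n,c,(.6127+.03*v[0],-.1745+.03*v[1],z)).round().astype(int)
        print(n,z,u,[tuple(x[1:].tolist()) for x in h[u[1],u[0]-16:u[0]+17:2]])
E
```

```text
scene 0.059 [221 278] [(22, 162), (7, 187), (5, 208), (236, 134), (223, 150), (176, 116), (144, 94), (131, 99), (130, 100), (139, 97), (167, 110), (210, 148), (219, 175), (236, 146), (229, 157), (2, 216), (0, 217)]
scene 0.045 [222 282] [(3, 197), (6, 166), (127, 114), (226, 149), (234, 156), (229, 149), (232, 152), (231, 151), (223, 152), (236, 150), (231, 149), (221, 171), (221, 174), (217, 147), (11, 118), (10, 185), (0, 217)]
scene 0.031 [222 287] [(6, 168), (5, 161), (23, 111), (19, 108), (64, 124), (134, 145), (205, 148), (236, 151), (230, 151), (188, 145), (128, 141), (45, 141), (16, 111), (14, 111), (19, 157), (1, 211), (0, 216)]
scene 0.017 [222 291] [(6, 161), (8, 167), (5, 166), (8, 129), (23, 112), (18, 114), (13, 117), (15, 118), (17, 117), (15, 117), (22, 115), (19, 135), (13, 178), (2, 205), (0, 217), (1, 216), (10, 177)]
side 0.059 [343 253] [(28, 171), (10, 208), (2, 237), (19, 179), (115, 133), (226, 159), (221, 142), (202, 115), (143, 82), (179, 84), (174, 88), (176, 94), (218, 125), (121, 124), (7, 179), (10, 154), (29, 167)]
side 0.045 [343 256] [(28, 162), (21, 172), (2, 237), (11, 203), (24, 126), (107, 124), (224, 131), (221, 171), (227, 147), (227, 145), (226, 147), (225, 161), (202, 126), (24, 117), (8, 182), (4, 175), (28, 111)]
side 0.031 [342 258] [(29, 156), (28, 162), (10, 209), (1, 236), (5, 213), (26, 126), (5, 102), (72, 121), (224, 138), (222, 141), (226, 139), (210, 142), (16, 112), (24, 106), (7, 181), (6, 178), (25, 111)]
side 0.017 [342 261] [(59, 156), (29, 161), (28, 162), (9, 193), (2, 237), (2, 232), (20, 176), (26, 129), (22, 106), (18, 112), (19, 108), (24, 106), (16, 129), (7, 179), (7, 182), (14, 131), (29, 114)]
```

```bash
python3 -c "
from plant import r; print(r.sign_off(), r.read_state()['time'])"
```

```text
the job is handed in; nothing more can be done
the job is handed in; nothing more can be done
```

The suspension kit is made up and handed in at about 89 s of the 210 s allowed; sign-off gives no verdict.

- **Tube:** Only two bushes were there. Both went down the tube and I pressed them until the follower stopped. Its travel ended as expected, with the rod foot about 120 mm above the counter. I then held about 20 N at the wrist for a second.
- **Ram rod:** It is back upright in its stand, and its red handle shows at the same pixels as at the start.
- **Stack:** From the bottom it is steel washer, two orange pads, green washer. The top disc measures (0.612, -0.174) against a plate centre of (0.613, -0.175). Its top is at about 0.067 m where 0.066 m was expected. The layers line up in both fixed cameras.

**Knocked stack:** While I was fetching the second pad, the steel washer and first pad were knocked about 29 mm aside on the plate. The second pad then tipped when I placed it. I laid it on the counter, carried the other two back to centre, and restacked it.

**Not fully checked:**
- The final checks came from measurements, because I had used all 16 picture views.
- The steel washer's centring was only confirmed from its visible edges.
- The sticky notes were confirmed unmoved. I never worked at the eraser, spray can or pen pot, but did not re-measure them at the end.

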